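Clamp an ink tin in the bench shaker

ROBOT

A 6-joint arm with a two-finger parallel gripper is mounted at the origin on the work surface. World frame = base frame: x ahead of the robot, y to its left, z up, the work surface at z = 0. Lengths are in m, angles in rad, forces in N, time in s.
With the tool pointing down it reaches from about 0.4 to 0.825 m from the base axis. Payload 7 kg.
Tool frame: the origin (TCP) lies at the very end of the fingers, on their centre line; the grasp point (between the pads) lies 19 mm behind it (grip_depth is the distance from the TCP to the grasp point, in m); z points along the fingers, y is the direction in which the jaws open and shut (so a half turn about z gives the same grasp; the last joint's range is limited). The gripper opens to 88 mm and grips with 3 to 60 N. Pads are 19 mm wide; open, the fingers measure 130 mm over their backs; the gripper's body (78 mm by 193 mm) begins 47 mm behind the grasp point.
Start: joints at [1.474, 0.359, 0.012, 0, -1.224, -0.288], TCP at [0.253, 0.626, 0.227] pointing down, gripper open.
Joint ranges: [-3.07, 3.07], [-1.43, 2.12], [-1.02, 1.25], [-3.03, 1.67], [-3.05, -0], [-3.03, 3.03]. Speed limits (rad/s): [2.39, 2.39, 3.01, 3.14, 3.14, 3.14].

INTERFACE

Orientations are given as [roll, pitch, yaw] about the fixed x, y, z axes, in that order (R = Rz(yaw) Ry(pitch) Rx(roll)).
In Python, from station import get_state, grab_frame, get_calibration, job_done, grip_depth gives the robot as it stands. The module is installed in compiled form; this text tells all that it offers.
- The arm moves only by the shell command python3 -m crank 'ROWS' [FORCE]. ROWS is JSON, a list of rows, each an object with "turn": the turn, a rotation vector about the tool's x, y, z each as a share of 2 pi rad, from -1 to 1, a list of three; "slide": the shift along the tool's x, y, z each as a share of 0.5 m, from -1 to 1, a list of three; "fingers": the opening, from -1 (shut) to 1 (fully open). A call has 1 to 5 rows; each row is the pose to reach, as a shift and turn from the pose commanded when the call began, along the tool's axes at that moment, turning the shorter way round; what a row does not reach only later rows make up. A row lasts 1/12 s, in which the tool goes at most 41.7 mm and 7.16 degrees, less where a joint would pass 70% of its speed; a pose out of reach is approached as far as the arm can. A call with a number of a shift or a turn outside -1 to 1 is refused whole. A call with a gripper value outside its range is refused whole. The fingers move at their own pace and stop on an object; FORCE is the grip in N (left out, the last holds). Time passes only in rows, so rows that repeat a pose let the fingers close. It gives the time, the measured TCP pose, the force and the opening at its end, in the units of the state.
- get_state(): the state, without advancing time (a new reading comes with each control period).
- grab_frame(name): name is "scene" or "top" or "wrist"; returns the picture (384x512x3 uint8, red, green, blue); there is no depth.
- get_calibration(name): a dict with "K" (3x3 intrinsics, pixels), "dist" ([k1, k2, p1, p2, k3] as OpenCV has them; the pictures are not rectified), "pose" (4x4, takes a point from camera to world coordinates). Camera axes: x right, y up, looking along -z (the intrinsics and any distortion apply to the point x, -y, -z); pixel columns grow to the right and rows downward; lengths in m; the calibration is good to about 2 mm. A picture is of the moment at which its call begins: read the wrist's pose just before it. get_calibration takes no time and is no camera call; for the wrist camera it gives the pose at the moment of the call.
- job_done(): hands the job in, once; it reports no verdict.
The state is a dict: "t": time; "q": joint angles; "qd": joint speeds; "joint_efforts": joint torques, N m; "eef_pos": TCP position; "ee_rot": TCP orientation; "force": force on the tool from outside, world axes, zero at the start; "moment": the same for the moment, N m; "width": finger opening in m.
Only numpy, scipy, OpenCV 4.12 (cv2) and the standard library are available. Lean on these libraries where they do the work, as an engineer would, in place of code of your own. Each camera call takes 0.05 s, during which the arm holds its last target.

TASK

Get the tall slim ink tin ready for mixing: take it from the drip tray, stand it on the shaker's carriage plate and slide it gently home against both rubber stop pins under the clamp. Then turn the clamp knob clockwise until the sprung tab on the cross-beam has popped up about 10 mm, and stop there, so that the tin is held but not crushed. Leave the tin clamped upright and everything else in its place.

Things in the scene. Friction and masses are not known exactly. Their poses are not given: they have to be found in the camera images.
- tin: The tall slim round metal ink tin with a paper band: 60 mm diameter, 85 mm tall, flat lid, 0.28 to 0.56 kg, the only one of this shape. Stands on the drip tray, in a row with a squat tin (70 mm diameter, 42 mm tall) and a white jar (52 mm diameter, 60 mm tall), centres about 90 mm apart along the tray's y, in any order. Origin: centre of its underside; z along its axis.
- tray: Fixed aluminium drip tray, 150 mm (x) by 270 mm (y), floor 4 mm thick, rim 11 mm high. Origin: centre of its underside, on the bench; y along its long side. It stands on one side of the bench and the shaker on the other; they may change sides.
- shaker: Bench-top tin shaker, switched off and fixed: grey motor base, 230 mm (x from -130 to +100) by 200 mm (y), carrying a steel carriage plate 70 mm above the bench. Two columns (16 mm diameter, at x 0, y -75 and +75) carry a cross-beam with a screw clamp in its middle. Origin: on the bench below the clamp's axis; +x points from its open front inwards, z up.
- seat (a point): The point on the top of the carriage plate (70 mm above the bench) where the centre of the tin's underside is when the tin is home: straight below the clamp's axis, touching both pins. Axes as the shaker's.
- stop_pins: The two rigid upright stop pins with rubber sleeves, 12 mm diameter, 32 mm tall, standing on the carriage plate at x +27.6 mm, y -23 and +23 mm from the seat, so that the tin sliding in along +x is caught and centred between them. Origin at the seat. More than 30 N between tin and pins dents the tin.
- knob_grip (a point): Middle of the clamp's round fluted black knob, on its vertical axis: 42 mm diameter, 24 mm tall, 50 to 56 mm above the beam's top at the start; grip from above at any yaw. Clockwise from above tightens: 0.15 N m free, 0.26 N m loaded. It sinks 12 mm a turn until the clamp's foot (40 mm diameter, 2 to 6 mm above the seated tin's lid at first) meets the tin, then keeps its height; stays where left.
- tab (a joint): Height (m) by which the sprung steel tab (16 mm wide, 3 mm thick) has risen above flush, in its guide on the beam, 94 mm to +y of the clamp's axis. 0 until the clamp presses with the set force of 50 N; then it rises about 7 mm per radian of knob. Properly popped: 7 to 13 mm out. It ends at 16 mm (62 N): there the clamp goes hard and further turning crushes the tin.
- squat_tin: Bystander: the squat metal tin on the tray, 70 mm diameter, 42 mm tall; leave alone. Origin: its underside's middle.
- jar: Bystander: white plastic jar on the tray, 52 mm diameter, 60 mm tall; leave alone. Origin: its underside's middle.
- big_tin: Bystander: large metal tin, 100 mm diameter, 115 mm tall, at the left; leave alone. Origin: its underside's middle.
- cleaner: Bystander: blue bottle, 68 mm diameter, 170 mm tall, at the right; leave alone. Origin: its underside's middle.
- tape: Bystander: roll of tape lying flat, 96 mm diameter, 25 mm high, at the right; leave alone. Origin: its underside's middle.
- squeegee: Bystander: wooden squeegee with a rubber blade lying flat at the back, 220 mm long, 26 mm high; leave alone. Origin: its underside's middle.
- brush: Bystander: brush lying at the left, 200 mm long; leave alone. Origin: its underside's middle.
- beam (a point): Middle of the top face of the shaker's grey cross-beam, on the clamp's axis, 200 mm above the bench. The beam measures 38 mm (x) by 214 mm (y), underside 178 mm above the bench; cap nuts on it 10 mm high at y -75 and +75; tab guide 6 mm high at y +94. Axes as the shaker's.
- plate: The shaker's steel carriage plate, 230 mm (x from -130 to +100) by 190 mm (y), 10 mm thick, on which the tin stands, level; its part before x -20 mm is open from above. Origin: on its top face (70 mm above the bench) at the seat; axes as the shaker's. More than 95 N between tin and plate (clamp force and weight; any push down on tin or knob adds to it) crushes the tin.

How it is judged:
On the way, in this order (a step that is already met when the one before it is completed fails the run):
1. the tin stands on the carriage plate, home against both stop pins (horizontal distance between tin and seat below 0.004 m and z of tin in the frame of seat between -0.004 and 0.004 m and angle between tin's own z axis and vertical below 0.08 rad), for 0.2 s.
2. the clamp is tightened on the seated tin until the tab has popped up at least 7 mm (value of joint tab above 0.007 m and horizontal distance between tin and seat below 0.005 m and contact force between plate and tin above 35 N), for 0.2 s.
At the end, for the whole second after the job is handed in: The tin stands upright on the carriage plate within 5 mm of the seat, pressed on it by the clamp (at least 35 N), at rest, and the tab stands 7 to 13 mm out (all of step 2 and value of joint tab below 0.013 m and z of tin in the frame of seat between -0.004 and 0.004 m and angle between tin's own z axis and vertical below 0.08 rad and linear speed of tin below 0.02 m/s); the robot touches nothing.
It fails at once if the tin is rammed into the stop pins (over 30 N) (contact force between tin and stop_pins above 30 N).
It fails at once if the tin is crushed on the plate (over 95 N) (contact force between plate and tin above 95 N).
It fails at once if the tab is run to the end of its travel (over 15 mm) (value of joint tab above 0.015 m).
It fails at once if the tin is tipped (angle between tin's own z axis and vertical above 0.5 rad).
It fails at once if a bystander is moved by more than 30 mm (distance of any of squat_tin, jar, big_tin, cleaner, tape, squeegee, brush from where it was at the start of the episode above 0.03 m).
It also fails if it takes over 72 s, if anything falls off the work surface, if the arm or the gripper's body presses on something with over 40 N, if the wrist force passes 120 N, or if a joint passes its speed limit or range.

## Working session

There is one attempt and no reset: what is moved stays moved. The work goes in short steps, Python scripts to look and compute and a shell command to move; the robot and the scene stay as the last step left them, time stands still between calls to the robot, and variables do not carry over. Pictures are saved under pics/ and viewed, and the job is handed in when it is done.

```bash
mkdir -p pics; python3 - <<'E'
from station import *
import cv2
print(get_state(), grip_depth if not callable(grip_depth) else grip_depth())
for n in ["scene","top","wrist"]:
    f=grab_frame(n); cv2.imwrite(f"pics/a_{n}.png",f[:,:,::-1]); c=get_calibration(n); print(n,c)
E
```

```text
{'t': 0.0, 'q': array([ 1.47413053e+00,  3.59375329e-01,  1.10179067e-02, -3.65226790e-04,
       -1.22404227e+00, -2.88080429e-01]), 'qd': array([ 0.00266627,  0.00147021,  0.00115647, -0.00100907,  0.00058841,
       -0.00165012]), 'joint_efforts': array([ 9.25763197e-04, -5.82718277e+01,  2.93066847e+01,  6.99723423e+00,
        7.01499768e-03, -1.58854350e-04]), 'eef_pos': array([0.25319179, 0.62518188, 0.22560959]), 'ee_rot': array([ 3.13995781e+00, -1.26399134e-04, -3.84870523e-01]), 'force': array([-0.88869737,  0.42746008, -0.0793782 ]), 'moment': array([-0.01625997,  0.00974848,  0.02765662]), 'width': 0.087523159190891} 0.0188
scene {'K': array([[448.65855676,   0.        , 259.39766252],
       [  0.        , 448.65855676, 192.45759675],
       [  0.        ,   0.        ,   1.        ]]), 'dist': array([-0.06155027,  0.        ,  0.        ,  0.        ,  0.        ]), 'pose': array([[-0.86596977, -0.27157083,  0.41993528,  1.19798275],
       [ 0.49956002, -0.50862827,  0.70123967,  1.00521669],
       [ 0.02315471,  0.81703523,  0.57612264,  1.00644651],
       [ 0.    
[... 447 characters left out ...]
0.2118122 ,  0.97730003,  1.43044862],
       [ 0.        ,  0.        ,  0.        ,  1.        ]])}
wrist {'K': array([[324.46163058,   0.        , 255.71965226],
       [  0.        , 324.46163058, 186.91293481],
       [  0.        ,   0.        ,   1.        ]]), 'dist': array([-0.02441543,  0.        ,  0.        ,  0.        ,  0.        ]), 'pose': array([[-3.76251491e-01,  8.83575585e-01,  2.78799214e-01,
         3.29691748e-01],
       [-9.26517460e-01, -3.58962854e-01, -1.12743366e-01,
         5.93862727e-01],
       [ 4.61275704e-04, -3.00732199e-01,  9.53708515e-01,
         3.84602862e-01],
       [ 0.00000000e+00,  0.00000000e+00,  0.00000000e+00,
         1.00000000e+00]])}
```

View pics/a_scene.png

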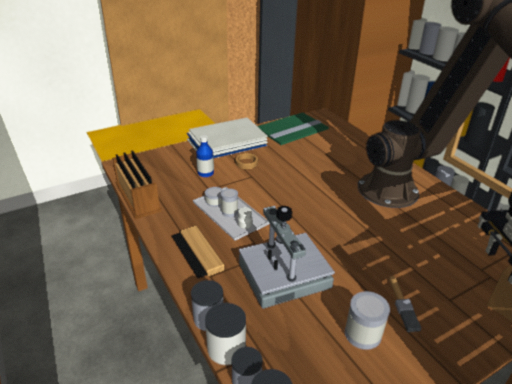

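View pics/a_top.png

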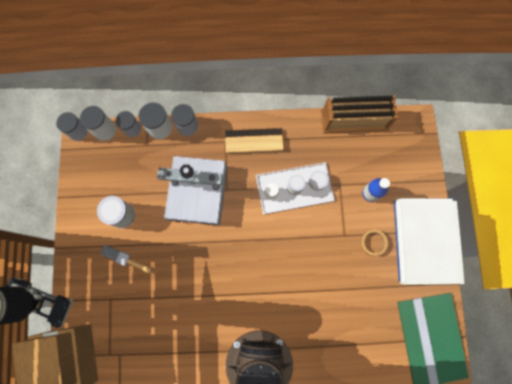

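View pics/a_wrist.png

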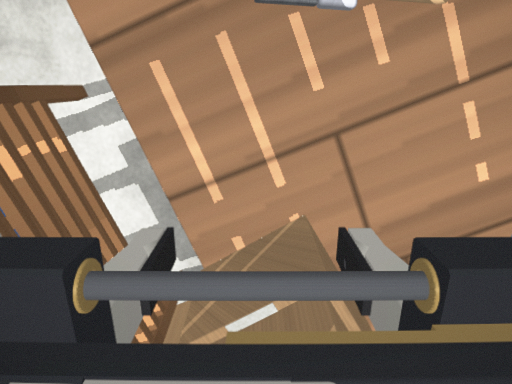

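The top view shows the shaker at about (196,190) and the tray at about (296,188). The tray holds three items, which I'll enlarge to tell apart.

```bash
python3 - <<'E'
import cv2, numpy as np
t=cv2.imread('pics/a_top.png'); s=cv2.imread('pics/a_scene.png')
a=cv2.resize(t[145:230,150:340],None,fx=4,fy=4,interpolation=cv2.INTER_CUBIC)
b=cv2.resize(s[180:310,190:340],None,fx=4,fy=4,interpolation=cv2.INTER_CUBIC)
cv2.imwrite('pics/b_top.png',a); cv2.imwrite('pics/b_scene.png',b)
E
```

```text
(no output)
```

View pics/b_top.png

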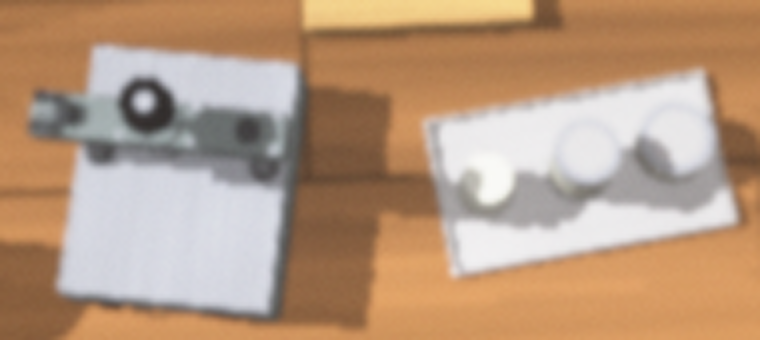

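View pics/b_scene.png

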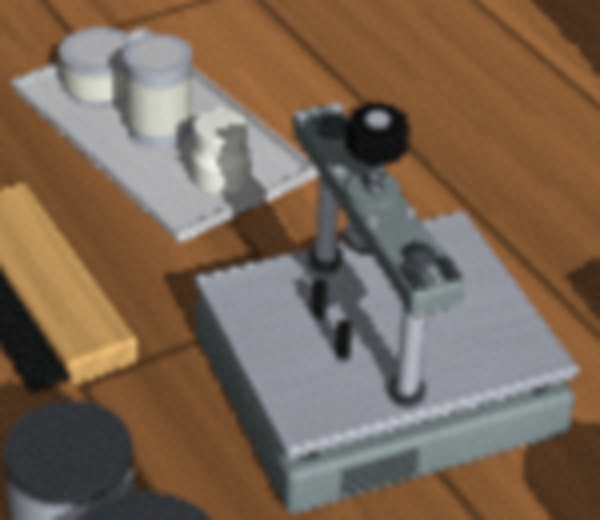

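The tall tin is in the middle, with its lid at about (296,182) in the top picture. The jar is to its left and the squat tin to its right. The shaker's open front faces the robot. Next I'll localise everything roughly.

```bash
cat > h.py <<'E'
import numpy as np, cv2
from station import *
def ray(name,uv,cal=None):
    c=cal or get_calibration(name)
    p=cv2.undistortPoints(np.array([[uv]],float),c['K'],c['dist'])[0,0]
    R=c['pose'][:3,:3]; d=R@np.array([p[0],-p[1],-1.0]); return c['pose'][:3,3],d/np.linalg.norm(d)
def onz(name,uv,z,cal=None):
    o,d=ray(name,uv,cal); return o+d*(z-o[2])/d[2]
def tri(rs):
    A=np.zeros((3,3));b=np.zeros(3)
    for o,d in rs:
        P=np.eye(3)-np.outer(d,d);A+=P;b+=P@o
    x=np.linalg.solve(A,b); return x,[np.linalg.norm((np.eye(3)-np.outer(d,d))@(x-o)) for o,d in rs]
def proj(name,P,cal=None):
    c=cal or get_calibration(name); R=c['pose'][:3,:3]
    p=(np.asarray(P,float).reshape(-1,3)-c['pose'][:3,3])@R; p=p*[1,-1,-1]
    return cv2.projectPoints(p.reshape(-1,1,3),np.zeros(3),np.zeros(3),c['K'],c['dist'])[0][:,0]
def snap(name,fn):
    c=get_calibration(name); f=grab_frame(name)[:,:,::-1].copy(); cv2.imwrite(f'pics/{fn}.png',f); np.save(f'pics/{fn}.npy',c,allow_pickle=True); return f,c
E
python3 - <<'E'
from h import *
z=lambda u,v:(150+(u+.5)/4-.5,145+(v+.5)/4-.5)
zs=lambda u,v:(190+(u+.5)/4-.5,180+(v+.5)/4-.5)
print('tin',onz('top',z(585,147),.089), onz('scene',zs(159,55),.089))
print('jar',onz('top',z(488,178),.064),'squat',onz('top',z(676,140),.046))
print('knobtop',onz('top',z(146,101),.265),onz('scene',zs(377,120),.265),tri([ray('top',z(146,101)),ray('scene',zs(377,120))]))
for n,p in dict(TL=(93,45),TR=(301,65),BR=(275,318),BL=(57,290)).items(): print(n,onz('top',z(*p),.07))
for n,p in dict(back_r=(197,280),back_l=(290,452),front_l=(577,372),fr=(462,212)).items(): print(n,onz('scene',zs(*p),.07))
print('pins base',onz('scene',zs(318,315),.07),onz('scene',zs(343,357),.07))
for p in [(425,120),(703,68),(740,225),(455,275)]: print('tray',onz('top',z(*p),.011))
E
```

```text
tin [ 0.62580454 -0.16021849  0.089     ] [ 0.62564539 -0.15656893  0.089     ]
jar [ 0.60712193 -0.07380409  0.064     ] squat [ 0.63912545 -0.24937579  0.046     ]
knobtop [0.63545066 0.1993197  0.265     ] [0.639206   0.20458961 0.265     ] (array([0.63639795, 0.20015444, 0.26105869]), [np.float64(0.0002379112418466987), np.float64(0.0002379112418466177)])
TL [0.74744013 0.28203915 0.07      ]
TR [0.71915601 0.09125772 0.07      ]
BR [0.48794686 0.12074582 0.07      ]
BL [0.52132732 0.31407018 0.07      ]
back_r [0.72297935 0.09924041 0.07      ]
back_l [0.74836845 0.28429123 0.07      ]
front_l [0.52637101 0.31891924 0.07      ]
fr [0.49751255 0.13001213 0.07      ]
pins base [0.66129756 0.17678411 0.07      ] [0.66800753 0.22350321 0.07      ]
tray [ 0.67782369 -0.02012732  0.011     ]
tray [ 0.71712865 -0.28708455  0.011     ]
tray [ 0.56357088 -0.30890981  0.011     ]
tray [ 0.52868812 -0.04112489  0.011     ]
```

```bash
cat >> h.py <<'E'
from scipy.spatial.transform import Rotation as Ro
def Rt(rpy): return Ro.from_euler('xyz',rpy)
def to(pos,rpy=None):
    """shares for slide/turn from measured pose to target"""
    s=get_state(); R=Rt(s['ee_rot']); d=R.inv().apply(np.array(pos)-s['eef_pos'])
    T=np.zeros(3) if rpy is None else (R.inv()*Rt(rpy)).as_rotvec()
    print('t',round(s['t'],2),'slide',np.round(d/.5,4),'turn',np.round(T/2/np.pi,4),'rows',round(max(np.linalg.norm(d)/.0417,np.degrees(np.linalg.norm(T))/7.16),1))
def st():
    s=get_state(); print('t',round(s['t'],2),'q',np.round(s['q'],3),'p',np.round(s['eef_pos'],4),'r',np.round(s['ee_rot'],4),'F',np.round(s['force'],1),'M',np.round(s['moment'],2),'w',round(s['width'],4))
E
python3 -c "
from h import *
to([.56,.21,.36],[np.pi,0,-.14])"
```

```text
t 0.15 slide [ 0.8805  0.5398 -0.2675] turn [ 0.0002  0.     -0.039 ] rows 12.8
```

```bash
python3 -m crank '[{"slide":[0.1,0,-0.27],"turn":[0,0,-0.039],"fingers":1},{"slide":[0.1,0,-0.27],"turn":[0,0,-0.039],"fingers":1},{"slide":[0.1,0,-0.27],"turn":[0,0,-0.039],"fingers":1},{"slide":[0.3,0.2,-0.27],"turn":[0,0,-0.039],"fingers":1},{"slide":[0.4,0.25,-0.27],"turn":[0,0,-0.039],"fingers":1}]'
python3 -c "
from h import *
to([.56,.21,.36],[np.pi,0,-.14]);st()"
```

```text
t: 0.57
eef_pos: [0.3324, 0.5367, 0.3543]
ee_rot: [-3.138, -0.001, -0.138]
force: [1.8, 0.1, -1.7]
width: 0.0878
t 0.57 slide [ 0.5408  0.5844 -0.0131] turn [-0.0006 -0.0001  0.0003] rows 9.5
t 0.57 q [ 1.325  0.234  0.122  0.    -1.455  0.107] p [0.3324 0.5367 0.3543] r [-3.1378e+00 -7.0000e-04 -1.3810e-01] F [ 1.8  0.1 -1.7] M [-0.11 -0.16 -0.02] w 0.0878
```

```bash
python3 -m crank '[{"slide":[0.45,0.46,-0.013],"turn":[0,0,0],"fingers":1},{"slide":[0.45,0.46,-0.013],"turn":[0,0,0],"fingers":1},{"slide":[0.45,0.46,-0.013],"turn":[0,0,0],"fingers":1},{"slide":[0.45,0.46,-0.013],"turn":[0,0,0],"fingers":1},{"slide":[0.45,0.46,-0.013],"turn":[0,0,0],"fingers":1}]'
python3 -c "
from h import *
to([.56,.21,.36],[np.pi,0,-.14]);st()"
```

```text
t: 0.98
eef_pos: [0.4562, 0.3664, 0.3565]
ee_rot: [-3.141, 0.0, -0.139]
force: [1.3, 0.3, -0.1]
width: 0.0875
t 0.98 slide [ 0.2491  0.2808 -0.0072] turn [-0.      0.      0.0001] rows 4.5
t 0.98 q [ 1.011  0.155  0.028 -0.    -1.444  0.421] p [0.4562 0.3664 0.3565] r [-3.1414e+00  1.0000e-04 -1.3940e-01] F [ 1.3  0.3 -0.1] M [ 0.08 -0.16 -0.04] w 0.0875
```

```bash
python3 -m crank '[{"slide":[0.245,0.28,-0.007],"turn":[0,0,0],"fingers":1},{"slide":[0.245,0.28,-0.007],"turn":[0,0,0],"fingers":1},{"slide":[0.245,0.28,-0.007],"turn":[0,0,0],"fingers":1},{"slide":[0.245,0.28,-0.007],"turn":[0,0,0],"fingers":1},{"slide":[0.245,0.28,-0.007],"turn":[0,0,0],"fingers":1}]'
python3 -m crank '[{"slide":[0,0,0],"turn":[0,0,0],"fingers":1},{"slide":[0,0,0],"turn":[0,0,0],"fingers":1}]'
python3 -c "
from h import *
st(); snap('wrist','c_w')"
```

```text
t: 1.4
eef_pos: [0.5589, 0.2089, 0.3598]
ee_rot: [3.141, -0.0, -0.142]
force: [-0.3, 1.1, 0.5]
width: 0.0875
t: 1.57
eef_pos: [0.5578, 0.2114, 0.3594]
ee_rot: [3.141, 0.001, -0.142]
force: [0.3, -0.3, -0.8]
width: 0.0878
t 1.57 q [ 0.689  0.175  0.059 -0.    -1.455  0.739] p [0.5578 0.2114 0.3594] r [ 3.1412e+00  7.0000e-04 -1.4240e-01] F [ 0.3 -0.3 -0.8] M [ 0.02  0.02 -0.07] w 0.0878
```

View pics/c_w.png

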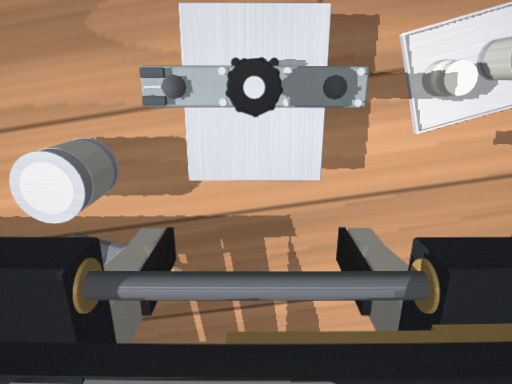

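The picture shows the plate's front edge at row 180 (cols 189–321), the beam at rows 66–108 (cols 141–369) and the knob centre at about (254,87). Now I'll measure these.

```bash
python3 - <<'E'
from h import *
im=cv2.imread('pics/c_w.png'); c=np.load('pics/c_w.npy',allow_pickle=True).item()
g=cv2.cvtColor(im,cv2.COLOR_BGR2HSV)
# knob dark blob
m=((im.max(2)<45).astype(np.uint8)); m[:40]=0;m[130:]=0;m[:,:215]=0;m[:,295:]=0
m2=cv2.morphologyEx(m,cv2.MORPH_CLOSE,np.ones((3,3)))
cs=cv2.findContours(m2,cv2.RETR_EXTERNAL,cv2.CHAIN_APPROX_NONE)[0]; k=max(cs,key=cv2.contourArea)
print('knob circle',cv2.minEnclosingCircle(k),cv2.boundingRect(k), cv2.fitEllipse(k))
w=(im.min(2)>200).astype(np.uint8); w[:70]=0;w[105:]=0;w[:,240:270]*=1;w[:,:235]=0;w[:,275:]=0
M=cv2.moments(w,True); print('white dot',M['m10']/M['m00'],M['m01']/M['m00'])
# plate mask
p=((g[:,:,1]<45)&(g[:,:,2]>150)).astype(np.uint8); p[:,:150]=0;p[:,350:]=0;p[230:]=0
for r in [20,40,130,150,170]:
    xs=np.where(p[r])[0]; print(r,xs.min(),xs.max(),[np.round(onz('wrist',(xs.min()-.5,r),.07,c)[:2],4),np.round(onz('wrist',(xs.max()+.5,r),.07,c)[:2],4)])
for col in [200,250,300]:
    ys=np.where(p[:,col])[0]; print(col,ys.min(),ys.max(),np.round(onz('wrist',(col,ys.max()+.5),.07,c)[:2],4),np.round(onz('wrist',(col,ys.min()-.5),.07,c)[:2],4))
kc=cv2.fitEllipse(k)[0]
for zz in(.245,.25,.262): print('knob@',zz,onz('wrist',kc,zz,c))
E
python3 - <<'E'
import cv2
im=cv2.imread('pics/c_w.png')
cv2.imwrite('pics/c_z.png',cv2.resize(im[50:125,130:380],None,fx=3.2,fy=3.2,interpolation=cv2.INTER_CUBIC))
E
```

```text
knob circle ((254.35714721679688, 87.35713958740234), 27.933141708374023) (227, 69, 55, 47) ((255.848876953125, 91.40094757080078), (40.67165756225586, 50.84458541870117), 63.156166076660156)
white dot 253.65217391304347 86.92463768115942
20 179 329 [array([0.7305, 0.2838]), array([0.7034, 0.0963])]
40 180 328 [array([0.7075, 0.2874]), array([0.6803, 0.0995])]
130 186 323 [array([0.5943, 0.3031]), array([0.5672, 0.1153])]
150 187 322 [array([0.5668, 0.3075]), array([0.5396, 0.119 ])]
170 188 320 [array([0.5382, 0.312 ]), array([0.5111, 0.1242])]
200 2 180 [0.5203 0.2973] [0.747  0.2531]
250 2 180 [0.51  0.226] [0.738 0.192]
300 3 180 [0.4998 0.1548] [0.7282 0.1309]
knob@ 0.245 [0.63421689 0.19962955 0.245     ]
knob@ 0.25 [0.63431191 0.19961575 0.25      ]
knob@ 0.262 [0.63453996 0.19958263 0.262     ]
```

View pics/c_z.png

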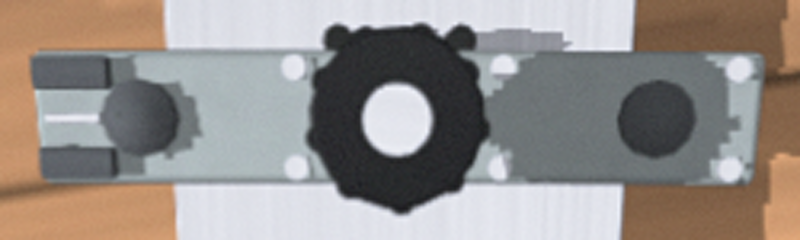

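```bash
python3 - <<'E'
from h import *
c=np.load('pics/c_w.npy',allow_pickle=True).item()
for zz in(.262,.266,.27): print(onz('wrist',(253.8,87),zz,c))
z=lambda u,v:(130+(u+.5)/3.2-.5,50+(v+.5)/3.2-.5)
P=[onz('wrist',z(*q),.2,c) for q in [(33,55),(765,55),(752,185),(43,182)]]
for p in P: print(p)
print('mean',np.mean(P,0))
yaw=-.145; R=np.array([[np.cos(yaw),-np.sin(yaw)],[np.sin(yaw),np.cos(yaw)]])
S=np.array([.6374,.2007]); print([ (R.T@(p[:2]-S)).round(4) for p in P])
o,d=ray('wrist',(253.8,87),c)
tz=lambda u,v:(150+(u+.5)/4-.5,145+(v+.5)/4-.5)
print(tri([(o,d),ray('top',tz(146,101))]),tri([(o,d),ray('scene',(190+377.5/4-.5,180+120.5/4-.5))]))
E
```

```text
[0.63793401 0.20065831 0.262     ]
[0.63795702 0.20063047 0.266     ]
[0.63798002 0.20060263 0.27      ]
[0.67064838 0.30280215 0.2       ]
[0.64038704 0.09317614 0.2       ]
[0.60404869 0.09866415 0.2       ]
[0.63522585 0.30857983 0.2       ]
mean [0.63757749 0.20080557 0.2       ]
[array([0.0181, 0.1058]), array([ 0.0185, -0.106 ]), array([-0.0183, -0.1058]), array([-0.0177,  0.1064])]
(array([0.63788017, 0.20073605, 0.25665592]), [np.float64(4.666202721371084e-05), np.float64(4.666202721375338e-05)]) (array([0.63743685, 0.20100049, 0.26198771]), [np.float64(0.0006034033772522109), np.float64(0.0006034033772524333)])
```

```bash
python3 -c "
from h import *
to([.615,-.085,.30],[np.pi,0,-1.42])"
```

```text
t 1.62 slide [0.1978 0.5724 0.119 ] turn [1.000e-04 1.000e-04 2.036e-01] rows 10.2
```

```bash
python3 -m crank '[{"slide":[0.04,0.42,0],"turn":[0,0,0.2036],"fingers":1},{"slide":[0.08,0.42,0],"turn":[0,0,0.2036],"fingers":1},{"slide":[0.12,0.42,0],"turn":[0,0,0.2036],"fingers":1},{"slide":[0.14,0.42,0],"turn":[0,0,0.2036],"fingers":1},{"slide":[0.14,0.42,0],"turn":[0,0,0.2036],"fingers":1}]'
python3 -c "
from h import *
st();to([.615,-.085,.30],[np.pi,0,-1.42])"
```

```text
t: 2.03
eef_pos: [0.5925, 0.0092, 0.3605]
ee_rot: [-3.14, -0.0, -0.768]
force: [1.7, 0.3, -0.3]
width: 0.0882
t 2.03 q [ 0.345  0.167  0.051 -0.    -1.454  0.458] p [0.5925 0.0092 0.3605] r [-3.1405e+00 -3.0000e-04 -7.6800e-01] F [ 1.7  0.3 -0.3] M [ 0.15 -0.15 -0.01] w 0.0882
t 2.03 slide [0.1632 0.1044 0.1208] turn [-0.0002  0.      0.1038] rows 5.2
```

```bash
python3 -m crank '[{"slide":[0.163,0.104,0.12],"turn":[0,0,0.103],"fingers":1},{"slide":[0.163,0.104,0.12],"turn":[0,0,0.103],"fingers":1},{"slide":[0.163,0.104,0.12],"turn":[0,0,0.103],"fingers":1},{"slide":[0.163,0.104,0.12],"turn":[0,0,0.103],"fingers":1},{"slide":[0.163,0.104,0.12],"turn":[0,0,0.103],"fingers":1}]'
python3 -m crank '[{"slide":[0,0,0],"turn":[0,0,0],"fingers":1},{"slide":[0,0,0],"turn":[0,0,0],"fingers":1},{"slide":[0,0,0],"turn":[0,0,0],"fingers":1}]'
python3 -c "
from h import *
st(); snap('wrist','d_w')"
```

```text
t: 2.45
eef_pos: [0.6151, -0.0849, 0.2978]
ee_rot: [3.138, 0.0, -1.397]
force: [-0.9, 0.5, -0.1]
width: 0.0877
t: 2.7
eef_pos: [0.6157, -0.0835, 0.3001]
ee_rot: [-3.141, 0.0, -1.384]
force: [-0.1, 0.2, -0.3]
width: 0.0872
t 2.7 q [ 0.179  0.234  0.004 -0.    -1.34   0.008] p [ 0.6157 -0.0835  0.3001] r [-3.1411e+00  1.0000e-04 -1.3840e+00] F [-0.1  0.2 -0.3] M [ 0.05 -0.02 -0.03] w 0.0872
```

View pics/d_w.png

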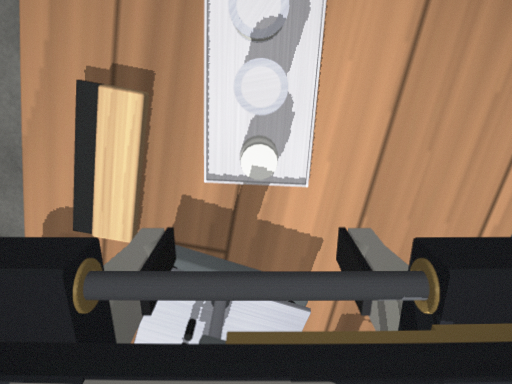

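The middle item's lid is at about (261,87). The jar is nearer at (259,160) and the squat tin farther at (259,8).

```bash
python3 - <<'E'
from h import *
im=cv2.imread('pics/d_w.png'); c=np.load('pics/d_w.npy',allow_pickle=True).item()
g=cv2.cvtColor(im,cv2.COLOR_BGR2GRAY)
h=cv2.HoughCircles(cv2.GaussianBlur(g[40:135,210:315],(3,3),0),cv2.HOUGH_GRADIENT,1,20,param1=80,param2=12,minRadius=22,maxRadius=34)
print(h)
z=im[0:190,190:340]; cv2.imwrite('pics/d_z.png',cv2.resize(z,None,fx=3,fy=3,interpolation=cv2.INTER_CUBIC))
for p in [(261,87)]: print(onz('wrist',p,.089,c))
for x,y,r in h[0][:2]: print(onz('wrist',(210+x,40+y),.089,c), np.linalg.norm(onz('wrist',(210+x,40+y),.089,c)-onz('wrist',(210+x+r,40+y),.089,c)))
E
```

```text
[[[49.5 46.5 28.6]]]
[ 0.625591   -0.16326761  0.089     ]
[ 0.62729902 -0.16347901  0.089     ] 0.031218190232794325
```

View pics/d_z.png

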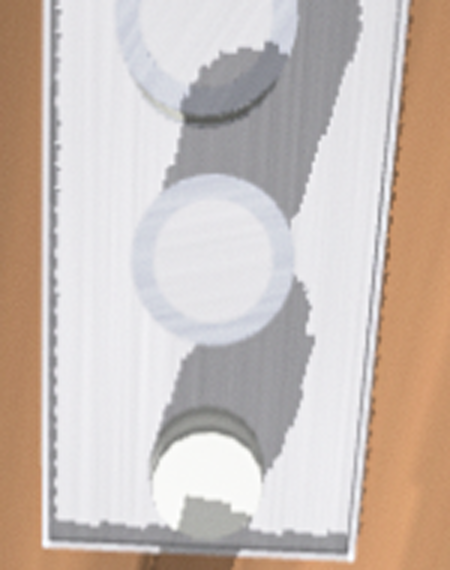

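```bash
python3 -c "
from h import *
to([.6257,-.162,.13],[np.pi,0,-1.387]);to([.6257,-.162,.037],[np.pi,0,-1.387])"
```

```text
t 2.75 slide [0.1579 0.0096 0.3404] turn [-0.0001  0.      0.0003] rows 4.5
t 2.75 slide [0.1579 0.0098 0.5264] turn [-0.0001  0.      0.0003] rows 6.6
```

```bash
python3 -m crank '[{"slide":[0.158,0.01,0.1],"turn":[0,0,0],"fingers":1},{"slide":[0.158,0.01,0.2],"turn":[0,0,0],"fingers":1},{"slide":[0.158,0.01,0.26],"turn":[0,0,0],"fingers":1},{"slide":[0.158,0.01,0.34],"turn":[0,0,0],"fingers":1},{"slide":[0.158,0.01,0.34],"turn":[0,0,0],"fingers":1}]'
python3 -m crank '[{"slide":[0,0,0],"turn":[0,0,0],"fingers":1},{"slide":[0,0,0],"turn":[0,0,0],"fingers":1}]'
python3 -c "
from h import *
st();to([.6257,-.162,.037],[np.pi,0,-1.387]); snap('wrist','e_w')"
```

```text
t: 3.17
eef_pos: [0.6237, -0.1634, 0.1269]
ee_rot: [3.14, 0.001, -1.388]
force: [-0.3, 0.4, -0.8]
width: 0.0875
t: 3.33
eef_pos: [0.6243, -0.163, 0.1291]
ee_rot: [3.138, 0.0, -1.388]
force: [0.4, -0.1, 0.6]
width: 0.0872
t 3.33 q [ 0.047  0.386 -0.182  0.    -1.007  0.136] p [ 0.6243 -0.163   0.1291] r [ 3.1384e+00  1.0000e-04 -1.3877e+00] F [ 0.4 -0.1  0.6] M [ 0.03 -0.11  0.01] w 0.0872
t 3.33 slide [-0.0015 -0.0037  0.1843] turn [ 0.0005  0.     -0.0001] rows 2.2
```

View pics/e_w.png

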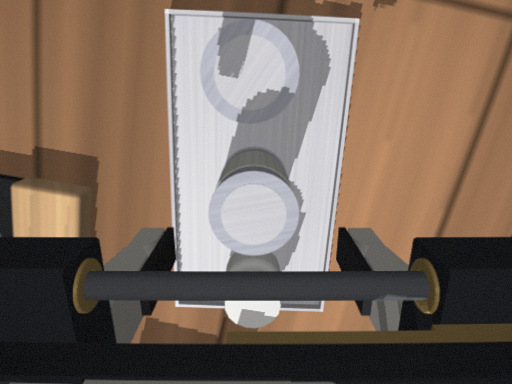

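```bash
python3 -c "
from h import *
c=np.load('pics/e_w.npy',allow_pickle=True).item()
print(onz('wrist',(254.7,213),.089,c))"
python3 -m crank '[{"slide":[-0.001,-0.002,0.06],"turn":[0,0,0],"fingers":1},{"slide":[-0.001,-0.002,0.12],"turn":[0,0,0],"fingers":1},{"slide":[-0.001,-0.002,0.184],"turn":[0,0,0],"fingers":1},{"slide":[-0.001,-0.002,0.184],"turn":[0,0,0],"fingers":1}]'
```

```text
[ 0.62570551 -0.16468362  0.089     ]
t: 3.72
eef_pos: [0.6242, -0.1615, 0.0353]
ee_rot: [3.138, 0.001, -1.389]
force: [-2.2, 0.6, -0.9]
width: 0.0876
```

```bash
python3 -m crank '[{"slide":[0.004,0,0],"turn":[0,0,0],"fingers":1},{"slide":[0.004,0,0],"turn":[0,0,0],"fingers":-1},{"slide":[0.004,0,0],"turn":[0,0,0],"fingers":-1},{"slide":[0.004,0,0],"turn":[0,0,0],"fingers":-1},{"slide":[0.004,0,0],"turn":[0,0,0],"fingers":-1}]' 25
python3 -m crank '[{"slide":[0,0,0],"turn":[0,0,0],"fingers":-1},{"slide":[0,0,0],"turn":[0,0,0],"fingers":-1},{"slide":[0,0,0],"turn":[0,0,0],"fingers":-1},{"slide":[0,0,0],"turn":[0,0,0],"fingers":-1}]'
```

```text
t: 4.13
eef_pos: [0.6272, -0.1645, 0.0398]
ee_rot: [-3.139, -0.001, -1.39]
force: [-0.5, 0.7, 0.7]
width: 0.0665
t: 4.47
eef_pos: [0.6263, -0.1647, 0.039]
ee_rot: [-3.141, -0.0, -1.39]
force: [-2.6, 1.0, 7.7]
width: 0.0593
```

```bash
python3 -m crank '[{"slide":[0,0,-0.02],"turn":[0,0,0],"fingers":-1},{"slide":[0,0,-0.08],"turn":[0,0,0],"fingers":-1},{"slide":[0,0,-0.16],"turn":[0,0,0],"fingers":-1},{"slide":[0,0,-0.24],"turn":[0,0,0],"fingers":-1},{"slide":[0,0,-0.32],"turn":[0,0,0],"fingers":-1}]'
python3 -m crank '[{"slide":[0,0,-0.08],"turn":[0,0,0],"fingers":-1},{"slide":[0,0,-0.1],"turn":[0,0,0],"fingers":-1},{"slide":[0,0,-0.1],"turn":[0,0,0],"fingers":-1},{"slide":[0,0,-0.1],"turn":[0,0,0],"fingers":-1}]'
python3 -c "
from h import *
st(); snap('wrist','f_w')
to([.5555,.2127,.25],[np.pi,0,-3.287])"
```

```text
t: 4.88
eef_pos: [0.6253, -0.1645, 0.1995]
ee_rot: [3.14, 0.0, -1.39]
force: [1.8, 0.6, -3.0]
width: 0.0598
t: 5.22
eef_pos: [0.6258, -0.1642, 0.248]
ee_rot: [-3.141, 0.001, -1.39]
force: [-0.0, 0.1, -4.1]
width: 0.0595
t 5.22 q [ 4.400e-02  3.010e-01 -2.200e-02 -1.000e-03 -1.247e+00  1.370e-01] p [ 0.6258 -0.1642  0.248 ] r [-3.1409e+00  8.0000e-04 -1.3901e+00] F [-0.   0.1 -4.1] M [0.08 0.06 0.03] w 0.0595
t 5.27 slide [-0.7666  0.0015 -0.0061] turn [ 4.000e-04 -2.000e-04  3.019e-01] rows 15.2
```

View pics/f_w.png

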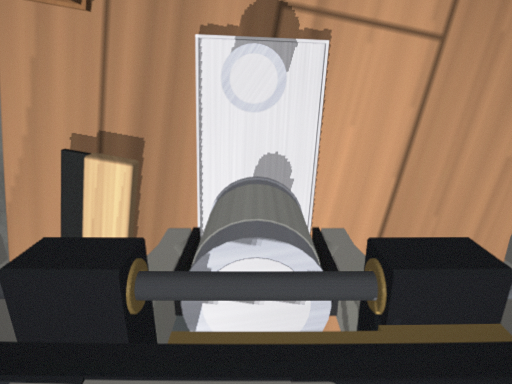

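```bash
python3 -m crank '[{"slide":[-0.05,0.06,-0.01],"turn":[0,0,0.3019],"fingers":-1},{"slide":[-0.13,0.08,-0.01],"turn":[0,0,0.3019],"fingers":-1},{"slide":[-0.2,0.08,-0.01],"turn":[0,0,0.3019],"fingers":-1},{"slide":[-0.27,0.08,-0.01],"turn":[0,0,0.3019],"fingers":-1},{"slide":[-0.34,0.08,-0.01],"turn":[0,0,0.3019],"fingers":-1}]'
python3 -c "
from h import *
to([.5455,.2127,.25],[np.pi,0,-3.287])"
```

```text
t: 5.68
eef_pos: [0.5547, -0.0056, 0.2506]
ee_rot: [3.138, -0.002, -1.994]
force: [0.8, 1.4, -3.3]
width: 0.0596
t 5.68 slide [-0.3905  0.1961  0.0009] turn [ 2.000e-04 -6.000e-04  2.058e-01] rows 10.3
```

```bash
python3 -m crank '[{"slide":[-0.04,0.02,0],"turn":[0,0,0.2058],"fingers":-1},{"slide":[-0.08,0.04,0],"turn":[0,0,0.2058],"fingers":-1},{"slide":[-0.12,0.06,0],"turn":[0,0,0.2058],"fingers":-1},{"slide":[-0.16,0.08,0],"turn":[0,0,0.2058],"fingers":-1},{"slide":[-0.2,0.1,0],"turn":[0,0,0.2058],"fingers":-1}]'
python3 -c "
from h import *
to([.5455,.2127,.25],[np.pi,0,-3.287])"
```

```text
t: 6.1
eef_pos: [0.55, 0.1058, 0.2504]
ee_rot: [3.141, -0.004, -2.618]
force: [-0.2, -0.4, -3.6]
width: 0.0597
t 6.1 slide [-0.0991  0.1897  0.0004] turn [-1.000e-04 -7.000e-04  1.064e-01] rows 5.3
```

```bash
python3 -m crank '[{"slide":[-0.02,0.04,0],"turn":[0,0,0.1064],"fingers":-1},{"slide":[-0.04,0.08,0],"turn":[0,0,0.1064],"fingers":-1},{"slide":[-0.06,0.12,0],"turn":[0,0,0.1064],"fingers":-1},{"slide":[-0.08,0.16,0],"turn":[0,0,0.1064],"fingers":-1},{"slide":[-0.099,0.19,0],"turn":[0,0,0.1064],"fingers":-1}]'
python3 -m crank '[{"slide":[0,0,0],"turn":[0,0,0.003],"fingers":-1},{"slide":[0,0,0],"turn":[0,0,0.003],"fingers":-1}]'
python3 -c "
from h import *
st();to([.5555,.2127,.11],[np.pi,0,-3.287])"
```

```text
t: 6.52
eef_pos: [0.5447, 0.213, 0.2502]
ee_rot: [-3.139, -0.004, 3.04]
force: [0.6, 0.7, -3.7]
width: 0.0595
t: 6.68
eef_pos: [0.545, 0.2124, 0.2503]
ee_rot: [-3.139, -0.004, 3.028]
force: [0.0, -0.5, -3.1]
width: 0.0595
t 6.68 q [ 7.050e-01  2.000e-01 -1.530e-01 -1.000e-03 -1.223e+00 -2.389e+00] p [0.545  0.2124 0.2503] r [-3.1386 -0.0035  3.0284] F [ 0.  -0.5 -3.1] M [-0.07 -0.17 -0.02] w 0.0595
t 6.68 slide [-0.0217  0.0039  0.2804] turn [-0.0005 -0.0006  0.0051] rows 3.4
```

```bash
python3 -m crank '[{"slide":[-0.02,0.004,0.07],"turn":[-0.0005,-0.0006,0.005],"fingers":-1},{"slide":[-0.02,0.004,0.14],"turn":[-0.0005,-0.0006,0.005],"fingers":-1},{"slide":[-0.02,0.004,0.2],"turn":[-0.0005,-0.0006,0.005],"fingers":-1},{"slide":[-0.02,0.004,0.25],"turn":[-0.0005,-0.0006,0.005],"fingers":-1},{"slide":[-0.02,0.004,0.276],"turn":[-0.0005,-0.0006,0.005],"fingers":-1}]'
python3 -m crank '[{"slide":[0,0,0],"turn":[0,0,0],"fingers":-1},{"slide":[0,0,0],"turn":[0,0,0],"fingers":-1}]'
python3 -c "
from h import *
st(); f,c=snap('scene','g_s'); cv2.imwrite('pics/g_z.png',cv2.resize(f[160:320,190:370],None,fx=3.5,fy=3.5,interpolation=cv2.INTER_CUBIC))"
```

```text
t: 7.1
eef_pos: [0.5537, 0.2103, 0.11]
ee_rot: [-3.14, -0.002, 2.997]
force: [-0.2, -0.5, -2.8]
width: 0.0599
t: 7.27
eef_pos: [0.5557, 0.2116, 0.1137]
ee_rot: [3.141, 0.002, 2.997]
force: [0.4, -0.0, -2.5]
width: 0.0599
t 7.27 q [ 6.930e-01  3.230e-01 -3.200e-01  1.000e-03 -9.270e-01 -2.409e+00] p [0.5557 0.2116 0.1137] r [3.1410e+00 1.6000e-03 2.9967e+00] F [ 0.4 -0.  -2.5] M [ 0.09 -0.24  0.02] w 0.0599
```

View pics/g_z.png

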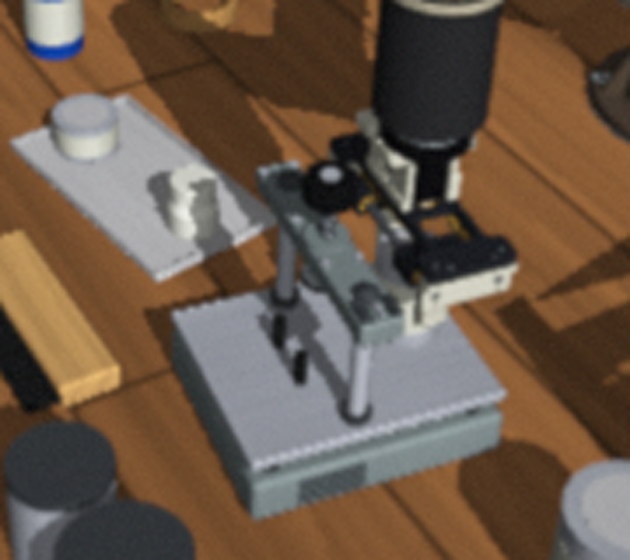

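The tin is over the plate's open part, with the gripper clear of the beam. Next I'll lower it in small steps.

```bash
python3 -m crank '[{"slide":[0,0,0.006],"turn":[0,0,0],"fingers":-1},{"slide":[0,0,0.008],"turn":[0,0,0],"fingers":-1},{"slide":[0,0,0.01],"turn":[0,0,0],"fingers":-1},{"slide":[0,0,0.01],"turn":[0,0,0],"fingers":-1}]' 
python3 -m crank '[{"slide":[0,0,0.003],"turn":[0,0,0],"fingers":-1},{"slide":[0,0,0.006],"turn":[0,0,0],"fingers":-1},{"slide":[0,0,0.006],"turn":[0,0,0],"fingers":-1},{"slide":[0,0,0.006],"turn":[0,0,0],"fingers":-1}]' 

```

```text
t: 7.65
eef_pos: [0.5564, 0.213, 0.1103]
ee_rot: [3.138, 0.004, 2.996]
force: [-0.1, -0.2, -3.1]
width: 0.0597
t: 7.98
eef_pos: [0.5563, 0.2129, 0.1068]
ee_rot: [3.139, 0.004, 2.996]
force: [0.5, 0.4, -3.2]
width: 0.0593
```

```bash
python3 -m crank '[{"slide":[0,0,0.002],"turn":[0,0,0],"fingers":-1},{"slide":[0,0,0.003],"turn":[0,0,0],"fingers":-1},{"slide":[0,0,0.003],"turn":[0,0,0],"fingers":-1},{"slide":[0,0,0.003],"turn":[0,0,0],"fingers":-1}]' 
python3 -m crank '[{"slide":[0,0,0.002],"turn":[0,0,0],"fingers":-1},{"slide":[0,0,0.003],"turn":[0,0,0],"fingers":-1},{"slide":[0,0,0.003],"turn":[0,0,0],"fingers":-1},{"slide":[0,0,0.003],"turn":[0,0,0],"fingers":-1}]' 
```

```text
t: 8.32
eef_pos: [0.5563, 0.2129, 0.1053]
ee_rot: [3.138, 0.004, 2.996]
force: [-0.2, -0.2, -3.5]
width: 0.0597
t: 8.65
eef_pos: [0.5566, 0.213, 0.1051]
ee_rot: [3.138, 0.005, 2.996]
force: [-2.6, -0.3, 5.8]
width: 0.0597
```

The tin is in contact with the plate. I'll release it and go up.

```bash
python3 -m crank '[{"slide":[0,0,-0.002],"turn":[0,0,0],"fingers":1},{"slide":[0,0,-0.002],"turn":[0,0,0],"fingers":1},{"slide":[0,0,-0.002],"turn":[0,0,0],"fingers":1},{"slide":[0,0,-0.002],"turn":[0,0,0],"fingers":1},{"slide":[0,0,-0.002],"turn":[0,0,0],"fingers":1}]' 
python3 -m crank '[{"slide":[0,0,-0.03],"turn":[0,0,0],"fingers":1},{"slide":[0,0,-0.1],"turn":[0,0,0],"fingers":1},{"slide":[0,0,-0.18],"turn":[0,0,0],"fingers":1},{"slide":[0,0,-0.26],"turn":[0,0,0],"fingers":1},{"slide":[0,0,-0.34],"turn":[0,0,0],"fingers":1}]' 
python3 -c "
from h import *
st(); snap('wrist','h_w')"
```

```text
t: 9.07
eef_pos: [0.5564, 0.2129, 0.1048]
ee_rot: [3.138, 0.004, 2.996]
force: [0.1, -0.0, -0.4]
width: 0.0853
t: 9.48
eef_pos: [0.5554, 0.2122, 0.2767]
ee_rot: [3.139, 0.004, 2.996]
force: [1.6, 0.7, -0.0]
width: 0.088
t 9.48 q [ 6.940e-01  1.960e-01 -9.800e-02  1.000e-03 -1.272e+00 -2.411e+00] p [0.5554 0.2122 0.2767] r [3.1387 0.0036 2.9957] F [ 1.6  0.7 -0. ] M [ 0.11 -0.36  0.03] w 0.088
```

View pics/h_w.png

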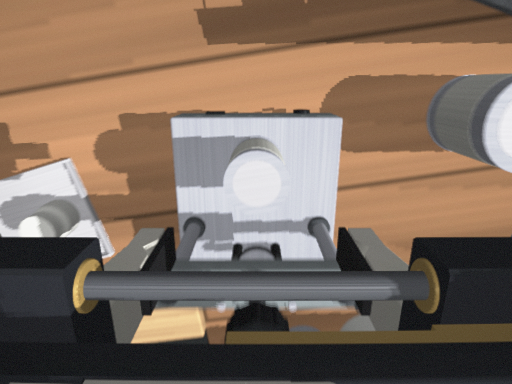

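```bash
cat >> h.py <<'E'
SEAT=np.array([.6376,.2007]);YAW=-.145
def sh(p):
    c,s=np.cos(YAW),np.sin(YAW); d=np.asarray(p)[:2]-SEAT; return np.array([c*d[0]+s*d[1],-s*d[0]+c*d[1]])
def wd(x,y,z):
    c,s=np.cos(YAW),np.sin(YAW); return np.array([SEAT[0]+c*x-s*y,SEAT[1]+s*x+c*y,z])
E
python3 -c "
from h import *
c=np.load('pics/h_w.npy',allow_pickle=True).item()
p=onz('wrist',(256.5,180.5),.155,c);print(p,sh(p))
to(wd(-.14,0,.25))"
```

```text
[0.55713038 0.2123114  0.155     ] [-0.08130293 -0.0001377 ]
t 9.53 slide [ 0.1214 -0.0026  0.0706] turn [0. 0. 0.] rows 1.7
```

```bash
python3 -m crank '[{"slide":[0.04,0,0],"turn":[0,0,-0.45],"fingers":1},{"slide":[0.08,0,0],"turn":[0,0,-0.45],"fingers":1},{"slide":[0.115,0,0],"turn":[0,0,-0.45],"fingers":0},{"slide":[0.115,0,0],"turn":[0,0,-0.45],"fingers":0},{"slide":[0.115,0,0],"turn":[0,0,-0.45],"fingers":-0.3}]' 
python3 -m crank '[{"slide":[0,0,0],"turn":[0,0,-0.3],"fingers":-0.3},{"slide":[0,0,0],"turn":[0,0,-0.3],"fingers":-0.3},{"slide":[0,0,0],"turn":[0,0,-0.3],"fingers":-0.3},{"slide":[0,0,0],"turn":[0,0,-0.3],"fingers":-0.3},{"slide":[0,0,0],"turn":[0,0,-0.3],"fingers":-0.3}]' 
python3 -m crank '[{"slide":[0,0,0],"turn":[0,0,-0.3],"fingers":-0.3},{"slide":[0,0,0],"turn":[0,0,-0.3],"fingers":-0.3},{"slide":[0,0,0],"turn":[0,0,-0.3],"fingers":-0.3},{"slide":[0,0,0],"turn":[0,0,-0.3],"fingers":-0.3},{"slide":[0,0,0],"turn":[0,0,-0.3],"fingers":-0.3}]' 
python3 -m crank '[{"slide":[0,0,0],"turn":[0,0,-0.3],"fingers":-0.3},{"slide":[0,0,0],"turn":[0,0,-0.3],"fingers":-0.3},{"slide":[0,0,0],"turn":[0,0,-0.3],"fingers":-0.3},{"slide":[0,0,0],"turn":[0,0,-0.3],"fingers":-0.3},{"slide":[0,0,0],"turn":[0,0,-0.3],"fingers":-0.3}]' 
python3 -c "
from h import *
st();to(wd(-.14,0,.2),[np.pi,-.75,YAW])"
```

```text
t: 9.95
eef_pos: [0.498, 0.221, 0.2751]
ee_rot: [3.141, 0.006, -2.655]
force: [0.6, 0.1, 0.5]
width: 0.0735
t: 10.37
eef_pos: [0.4987, 0.2208, 0.2745]
ee_rot: [-3.139, 0.004, -2.031]
force: [0.9, 0.2, -0.1]
width: 0.0394
t: 10.78
eef_pos: [0.4987, 0.2208, 0.2745]
ee_rot: [-3.137, 0.002, -1.406]
force: [-0.2, -0.0, 0.6]
width: 0.0304
t: 11.2
eef_pos: [0.4987, 0.2208, 0.2745]
ee_rot: [-3.137, -0.001, -0.781]
force: [-0.4, -0.0, 0.4]
width: 0.0309
t 11.2 q [ 7.77e-01  1.13e-01 -2.03e-01  1.00e-03 -1.25e+00  1.20e-02] p [0.4987 0.2208 0.2745] r [-3.1369e+00 -1.1000e-03 -7.8140e-01] F [-0.4 -0.   0.4] M [ 0.02 -0.04  0.  ] w 0.0309
t 11.2 slide [1.000e-04 0.000e+00 1.489e-01] turn [ 0.0373  0.1148 -0.0967] rows 7.8
```

```bash
python3 -m crank '[{"slide":[0,0,0.03],"turn":[0.0373,0.1148,-0.0967],"fingers":-0.3},{"slide":[0,0,0.06],"turn":[0.0373,0.1148,-0.0967],"fingers":-0.3},{"slide":[0,0,0.09],"turn":[0.0373,0.1148,-0.0967],"fingers":-0.3},{"slide":[0,0,0.12],"turn":[0.0373,0.1148,-0.0967],"fingers":-0.3},{"slide":[0,0,0.15],"turn":[0.0373,0.1148,-0.0967],"fingers":-0.3}]' 
python3 -c "
from h import *
st();to(wd(-.14,0,.2),[np.pi,-.75,YAW])"
```

```text
t: 11.62
eef_pos: [0.4989, 0.2213, 0.202]
ee_rot: [-3.075, -0.471, -0.416]
force: [3.0, -1.4, 1.7]
width: 0.0305
t 11.62 q [ 1.021 -0.002 -0.847  0.725 -0.725 -0.404] p [0.4989 0.2213 0.202 ] r [-3.0753 -0.4709 -0.4159] F [ 3.  -1.4  1.7] M [ 0.01  0.79 -0.18] w 0.0305
t 11.62 slide [-0.0013  0.0009  0.0038] turn [ 0.0144  0.0429 -0.0369] rows 2.9
```

```bash
python3 -c "
from h import *
to(wd(-.14,0,.2),[np.pi,-.65,YAW])"
```

```text
t 11.62 slide [-0.0013  0.0009  0.0038] turn [ 0.0125  0.0271 -0.0375] rows 2.4
```

```bash
python3 -m crank '[{"slide":[0,0,0],"turn":[0.0125,0.0271,-0.0375],"fingers":-0.3},{"slide":[0,0,0],"turn":[0.0125,0.0271,-0.0375],"fingers":-0.3},{"slide":[0,0,0],"turn":[0.0125,0.0271,-0.0375],"fingers":-0.3},{"slide":[0,0,0],"turn":[0.0125,0.0271,-0.0375],"fingers":-0.3}]' 
python3 -c "
from h import *
st();to(wd(-.14,0,.09),[np.pi,-.65,YAW])"
```

```text
t: 11.95
eef_pos: [0.5059, 0.2269, 0.2139]
ee_rot: [3.135, -0.639, -0.149]
force: [1.1, -0.2, 0.6]
width: 0.0308
t 11.95 q [ 0.951 -0.048 -1.016  1.154 -0.625 -0.509] p [0.5059 0.2269 0.2139] r [ 3.1346 -0.6395 -0.1493] F [ 1.1 -0.2  0.6] M [ 0.23  1.92 -0.03] w 0.0308
t 11.95 slide [-0.1574  0.0125  0.1919] turn [ 0.0015  0.0017 -0.0005] rows 3.0
```

```bash
cat > kin.py <<'E'
import numpy as np
from scipy.optimize import least_squares
from scipy.spatial.transform import Rotation as Ro
D=[([1.47413,.359375,.011018,-.000365,-1.224042,-.28808],[.25319,.62518,.22561],[3.13996,-.000126,-.38487]),
([1.325,.234,.122,0,-1.455,.107],[.3324,.5367,.3543],[-3.1378,-.0007,-.1381]),
([1.011,.155,.028,0,-1.444,.421],[.4562,.3664,.3565],[-3.1414,.0001,-.1394]),
([.689,.175,.059,0,-1.455,.739],[.5578,.2114,.3594],[3.1412,.0007,-.1424]),
([.345,.167,.051,0,-1.454,.458],[.5925,.0092,.3605],[-3.1405,-.0003,-.768]),
([.179,.234,.004,0,-1.34,.008],[.6157,-.0835,.3001],[-3.1411,.0001,-1.384]),
([.047,.386,-.182,0,-1.007,.136],[.6243,-.163,.1291],[3.1384,.0001,-1.3877]),
([.705,.2,-.153,-.001,-1.223,-2.389],[.545,.2124,.2503],[-3.1386,-.0035,3.0284]),
([.693,.323,-.32,.001,-.927,-2.409],[.5557,.2116,.1137],[3.141,.0016,2.9967]),
([.777,.113,-.203,.001,-1.25,.012],[.4987,.2208,.2745],[-3.1369,-.0011,-.7814]),
([1.021,-.002,-.847,.725,-.725,-.404],[.4989,.2213,.202],[-3.0753,-.4709,-.4159]),
([.951,-.048,-1.016,1.154,-.625,-.509],[.5059,.2269,.2139],[3.1346,-.6395,-.1493])]
rx=lambda a:Ro.from_euler('x',a);ry=lambda a:Ro.from_euler('y',a);rz=lambda a:Ro.from_euler('z',a)
S4,S6=1,1
def fk(q,P):
    o,l1,l2,l4,T=P[:3],P[3:5],P[5:7],P[7:10],Ro.from_rotvec(P[10:13])
    R=rz(q[0]);p=R.apply(o);R=R*ry(q[1]);p=p+R.apply([l1[0],0,l1[1]]);R=R*ry(-q[2]);p=p+R.apply([l2[0],0,l2[1]])
    R=R*rx(S4*q[3])*ry(-q[4])*rx(S6*q[5]);p=p+R.apply(l4); return p,R*T
def res(P):
    r=[]
    for q,p,e in D:
        pp,RR=fk(q,P); r+=list((pp-p)*1000)+list((RR.inv()*Ro.from_euler('xyz',e)).as_rotvec()*200)
    r+=list(np.array([P[3],P[8],P[9]])*20)
    return np.array(r)
def fit():
    global S4,S6; best=None
    for s4 in(1,-1):
        for s6 in(1,-1):
            S4,S6=s4,s6
            for T0 in [[0,np.pi/2,0],[2.2,0,2.2],[-1.2,1.2,-1.2],[1.2,1.2,1.2]]:
                f=least_squares(res,np.r_[0,-.19,.2,0,.4,.4,0,.2,0,0,T0],max_nfev=300)
                if best is None or f.cost<best[0]: best=(f.cost,s4,s6,f.x,np.abs(f.fun).max())
    return best
if __name__=='__main__':
    b=fit(); print(b); np.save('kin.npy',np.r_[b[1],b[2],b[3]])
E
python3 kin.py
```

```text
(np.float64(3173.003140879882), -1, -1, array([-0.09474948, -0.18591477,  0.14100827,  0.24140771,  0.4448605 ,
        0.32211689,  0.0840159 ,  0.23006444, -0.00820573,  0.01264162,
       -1.20922573,  1.20908618, -1.20918079]), np.float64(38.538109203784806))
```

```bash
python3 - <<'E'
import kin,numpy as np
from kin import *
# rotation only: find axis for q4
P=None
def rr(v):
    T=Ro.from_rotvec(v[:3]); a=v[3:6]; r=[]
    for q,p,e in D:
        R=rz(q[0])*ry(q[1]-q[2])*Ro.from_rotvec(np.array(a)*q[3])*ry(-q[4])*Ro.from_rotvec(v[6:9]*q[5])*T
        r+=list((R.inv()*Ro.from_euler('xyz',e)).as_rotvec())
    return np.array(r)
best=None
for i in range(40):
    rng=np.random.default_rng(i)
    f=least_squares(rr,rng.normal(size=9))
    if best is None or f.cost<best.cost: best=f
print(best.cost,best.x.round(3)); print(best.fun.reshape(-1,3).round(3)[-3:])
E
```

```text
2.391611668351147e-06 [-1.209  1.209 -1.209 -1.     0.    -0.    -1.     0.    -0.   ]
[[-0.     0.    -0.   ]
 [ 0.     0.    -0.001]
 [-0.    -0.     0.   ]]
```

```bash
cat > kin2.py <<'E'
import kin; from kin import *
T=Ro.from_rotvec([-1.2092,1.2092,-1.2092])
def fk(q,P):
    R=rz(q[0]);p=R.apply(P[0:3]);R=R*ry(q[1]);p=p+R.apply([P[3],0,P[4]]);R=R*ry(-q[2]);p=p+R.apply([P[5],0,P[6]])
    R=R*rx(-q[3]);p=p+R.apply([0,P[7],P[8]]);R=R*ry(-q[4]);p=p+R.apply([P[9],P[10],P[11]])
    R=R*rx(-q[5]); return p,R*T
def fit():
    f=least_squares(lambda P:np.r_[np.concatenate([(fk(q,P)[0]-np.array(p))*1000 for q,p,e in D]),P*.5],np.r_[0,-.1,.2,0,.4,.4,0,-.1,0,.2,0,0])
    return f
LO=np.array([-3.07,-1.43,-1.02,-3.03,-3.05,-3.03]);HI=np.array([3.07,2.12,1.25,1.67,0,3.03])
def ik(p,e,P,q0):
    Rt=Ro.from_euler('xyz',e)
    def r(q):
        pp,R=fk(q,P); return np.r_[(pp-p)*10,(R.inv()*Rt).as_rotvec()]
    f=least_squares(r,np.clip(q0,LO+.01,HI-.01),bounds=(LO,HI)); return f.x,np.abs(f.fun).max()
E
python3 - <<'E'
from kin2 import *
from h import wd,YAW
f=fit(); P=f.x; print(P.round(4)); print(f.fun[:36].reshape(-1,3).round(1))
np.save('P.npy',P)
for th in(.3,.45,.6,.75):
  for x,z in [(-.14,.2),(-.14,.09),(-.11,.09),(-.033,.09)]:
    q,e=ik(wd(x,0,z),[np.pi,-th,YAW],P,D[-2][0]); print(th,x,z,q.round(2),round(e,4))
E
```

```text
[ 3.500e-03 -7.000e-04  2.006e-01  2.000e-04  6.013e-01  4.627e-01
 -3.400e-03 -9.560e-02  4.000e-03  3.802e-01 -9.560e-02 -2.900e-03]
[[ 0.   0.   0.2]
 [ 0.   0.  -0.2]
 [-0.2 -0.  -0.1]
 [ 0.3 -0.2  0.1]
 [ 0.  -0.1 -0.2]
 [ 0.2 -0.   0.2]
 [-0.1  0.3 -0.1]
 [-0.1 -0.1 -0.2]
 [-0.   0.1  0. ]
 [ 0.   0.1  0.3]
 [ 0.  -0.  -0.1]
 [ 0.   0.   0. ]]
0.3 -0.14 0.2 [ 0.95  0.02 -0.66  0.38 -0.78  0.22] 0.0
0.3 -0.14 0.09 [ 0.9   0.16 -0.88  0.62 -0.46 -0.02] 0.0
0.3 -0.11 0.09 [ 0.85  0.19 -0.82  0.6  -0.46  0.05] 0.0
0.3 -0.033 0.09 [ 0.73  0.29 -0.67  0.52 -0.47  0.24] 0.0
0.45 -0.14 0.2 [ 0.99 -0.02 -0.86  0.7  -0.66 -0.11] 0.0
0.45 -0.14 0.09 [ 0.83  0.14 -1.02  1.08 -0.4  -0.42] 0.0415
0.45 -0.11 0.09 [ 0.71  0.16 -1.02  1.27 -0.34 -0.49] 0.0181
0.45 -0.033 0.09 [ 0.53  0.24 -0.93  1.43 -0.28 -0.48] 0.0
0.6 -0.14 0.2 [ 0.95 -0.05 -1.02  1.1  -0.59 -0.46] 0.0038
0.6 -0.14 0.09 [ 0.88  0.17 -1.02  1.15 -0.5  -0.54] 0.131
0.6 -0.11 0.09 [ 0.76  0.19 -1.02  1.33 -0.45 -0.61] 0.1075
0.6 -0.033 0.09 [ 0.51  0.25 -0.96  1.67 -0.36 -0.7 ] 0.07
0.75 -0.14 0.2 [ 1.   -0.01 -1.02  1.14 -0.7  -0.56] 0.0955
0.75 -0.14 0.09 [ 0.95  0.22 -1.02  1.21 -0.63 -0.7 ] 0.1943
0.75 -0.11 0.09 [ 0.82  0.23 -1.02  1.38 -0.58 -0.74] 0.1729
0.75 -0.033 0.09 [ 0.59  0.28 -0.97  1.67 -0.51 -0.8 ] 0.1415
```

```bash
python3 - <<'E'
from kin2 import *
from h import wd,YAW
P=np.load('P.npy')
z=.093
for psi in (-.2,0,.2,.4):
  for x in (-.125,-.09,-.06,-.036):
    row=[]
    q0=np.array([.8,.2,-.7,.5,-.5,0.1])
    for th in np.arange(.2,.75,.05):
        q,e=ik(wd(x,0,z),[np.pi,-th,YAW+psi],P,q0)
        if e<.003: last=(round(th,2),q.round(2)); q0=q
    print(psi,x,last)
E
```

```text
-0.2 -0.125 (np.float64(0.45), array([ 0.85,  0.17, -0.99,  1.09, -0.47, -0.63]))
-0.2 -0.09 (np.float64(0.55), array([ 0.7 ,  0.21, -1.02,  1.47, -0.47, -0.87]))
-0.2 -0.06 (np.float64(0.6), array([ 0.6 ,  0.24, -1.01,  1.67, -0.48, -0.97]))
-0.2 -0.036 (np.float64(0.55), array([ 0.59,  0.26, -0.95,  1.54, -0.44, -0.82]))
0 -0.125 (np.float64(0.4), array([ 0.78,  0.14, -1.01,  1.08, -0.36, -0.37]))
0 -0.09 (np.float64(0.45), array([ 0.62,  0.17, -1.01,  1.41, -0.31, -0.54]))
0 -0.06 (np.float64(0.45), array([ 0.58,  0.2 , -0.97,  1.41, -0.3 , -0.5 ]))
0 -0.036 (np.float64(0.45), array([ 0.55,  0.23, -0.93,  1.39, -0.29, -0.46]))
0.2 -0.125 (np.float64(0.35), array([ 0.8 ,  0.13, -0.96,  0.85, -0.31,  0.04]))
0.2 -0.09 (np.float64(0.4), array([ 0.6 ,  0.16, -1.  ,  1.26, -0.22, -0.19]))
0.2 -0.06 (np.float64(0.4), array([ 0.58,  0.19, -0.95,  1.2 , -0.21, -0.11]))
0.2 -0.036 (np.float64(0.4), array([ 0.58,  0.22, -0.9 ,  1.13, -0.22, -0.03]))
0.4 -0.125 (np.float64(0.35), array([ 0.77,  0.12, -0.96,  0.76, -0.25,  0.33]))
0.4 -0.09 (np.float64(0.35), array([ 0.74,  0.17, -0.88,  0.66, -0.26,  0.47]))
0.4 -0.06 (np.float64(0.4), array([ 0.51,  0.18, -0.97,  1.23, -0.1 ,  0.1 ]))
0.4 -0.036 (np.float64(0.4), array([ 0.56,  0.21, -0.9 ,  1.03, -0.14,  0.27]))
```

```bash
cat > geo.py <<'E'
from kin2 import *
from h import wd,YAW,SEAT
P=np.load('P.npy')
def orient(th,psi,flip=True):
    R0=rz(psi)*ry(-th)*rx(np.pi)          # in shaker frame
    # roll about tool z so that tool y has no shaker-x part
    a=R0.apply([1,0,0])[0];b=R0.apply([0,1,0])[0]   # y' = -sin r x + cos r y
    r=np.arctan2(b,a)+(np.pi if flip else 0)
    return R0*rz(r)
def check(x,z,th,psi):
    R=orient(th,psi); 
    g=np.stack(np.meshgrid(np.linspace(-.039,.039,14),np.linspace(-.0965,.0965,30),-np.linspace(.066,.25,60)),-1).reshape(-1,3)
    w=R.apply(g)+[x,0,z]
    b=w[(w[:,2]>.172)&(w[:,2]<.205)&(np.abs(w[:,1])<.11)]; k=w[(w[:,2]>.2)&(w[:,2]<.27)&(np.abs(w[:,1])<.021)]
    t=w[(w[:,2]<.16)&(np.abs(w[:,1])<.02)]
    f=np.array([[sx*.0095,y,-h] for sx in(-1,1) for y in (-.021,.021) for h in(0,.06)]); wf=R.apply(f)+[x,0,z]
    return -.019-b[:,0].max(), -.021-(k[:,0].max() if len(k) else -1), (t[:,2].min() if len(t) else None), wf.round(4)
E
python3 - <<'E'
from geo import *
for psi,th,x in [(0,.45,-.037),(-.2,.5,-.037),(-.2,.55,-.037),(-.35,.6,-.037)]:
    a=check(x,.095,th,psi); Rw=rz(YAW)*orient(th,psi)
    best=min((ik(wd(x,0,.095),Rw.as_euler('xyz'),P,q0) for q0 in ([.6,.25,-.95,1.4,-.4,2.4],[.6,.25,-.95,1.4,-.4,-.6])),key=lambda t:t[1])
    print(psi,th,a[0].round(4),a[1].round(4),a[2],best[0].round(2),round(best[1],4)); 
print(a[3])
E
```

```text
0 0.45 0.0129 0.0245 0.1374658529249387 [ 0.56  0.23 -0.93  1.37 -0.29  2.7 ] 0.0
-0.2 0.5 0.0146 0.0272 0.13362540649262233 [ 0.65  0.26 -0.91  1.32 -0.43  2.71] 0.0
-0.2 0.55 0.0183 0.0323 0.13022770084723623 [ 0.6   0.25 -0.95  1.52 -0.44  2.56] 0.0
-0.35 0.6 0.0199 0.0312 0.12705295097105812 [ 0.71  0.3  -0.92  1.38 -0.57  2.64] 0.0
[[-0.0289 -0.0193  0.1047]
 [-0.0608 -0.0077  0.1542]
 [-0.0289  0.0216  0.0951]
 [-0.0608  0.0332  0.1446]
 [-0.0451 -0.0216  0.0949]
 [-0.0769 -0.01    0.1444]
 [-0.0451  0.0193  0.0853]
 [-0.0769  0.0309  0.1348]]
```

```bash
python3 - <<'E'
from geo import *
from h import *
q0=[.8,.2,-.7,.5,-.5,2.6]
for x,z,th in [(-.14,.2,.4),(-.14,.2,.35),(-.14,.092,.35),(-.14,.092,.4),(-.1,.092,.45),(-.08,.092,.5),(-.036,.092,.5)]:
    q,e=ik(wd(x,0,z),(rz(YAW)*orient(th,-.2)).as_euler('xyz'),P,q0); print(x,z,th,q.round(2),round(e,4))
print((rz(YAW)*orient(.35,-.2)).as_euler('xyz'))
E
```

```text
-0.14 0.2 0.4 [ 1.03  0.02 -0.81  0.67 -0.76  3.03] 0.0546
-0.14 0.2 0.35 [ 1.02  0.02 -0.8   0.65 -0.76  3.03] 0.0923
-0.14 0.092 0.35 [ 0.93  0.17 -0.9   0.73 -0.51  3.  ] 0.0
-0.14 0.092 0.4 [ 0.91  0.16 -0.96  0.91 -0.49  2.85] 0.0
-0.1 0.092 0.45 [ 0.79  0.2  -0.96  1.12 -0.46  2.76] 0.0
-0.08 0.092 0.5 [ 0.71  0.22 -0.98  1.33 -0.44  2.64] 0.0
-0.036 0.092 0.5 [ 0.64  0.26 -0.92  1.34 -0.42  2.69] 0.0
[-3.06474607  0.34179888  3.02239538]
```

```bash
python3 -m crank '[{"slide":[0,0,-0.02],"turn":[0,0,-0.45],"fingers":-0.5},{"slide":[0,0,-0.02],"turn":[0,0,-0.45],"fingers":-0.5},{"slide":[0,0,-0.02],"turn":[0,0,-0.45],"fingers":-0.5},{"slide":[0,0,-0.02],"turn":[0,0,-0.45],"fingers":-0.5},{"slide":[0,0,-0.02],"turn":[0,0,-0.45],"fingers":-0.5}]' 
python3 -m crank '[{"slide":[0,0,0],"turn":[0,0,-0.3],"fingers":-0.5},{"slide":[0,0,0],"turn":[0,0,-0.3],"fingers":-0.5},{"slide":[0,0,0],"turn":[0,0,-0.3],"fingers":-0.5},{"slide":[0,0,0],"turn":[0,0,-0.3],"fingers":-0.5},{"slide":[0,0,0],"turn":[0,0,-0.3],"fingers":-0.5}]' 
python3 -m crank '[{"slide":[0,0,0],"turn":[0,0,-0.3],"fingers":-0.5},{"slide":[0,0,0],"turn":[0,0,-0.3],"fingers":-0.5},{"slide":[0,0,0],"turn":[0,0,-0.3],"fingers":-0.5},{"slide":[0,0,0],"turn":[0,0,-0.3],"fingers":-0.5},{"slide":[0,0,0],"turn":[0,0,-0.3],"fingers":-0.5}]' 
python3 - <<'E'
from geo import *
from h import *
st();to(wd(-.14,0,.2),(rz(YAW)*orient(.35,-.2)).as_euler('xyz'))
E
```

```text
t: 12.37
eef_pos: [0.4991, 0.2258, 0.2194]
ee_rot: [2.726, -0.495, 0.579]
force: [-0.1, 0.2, 0.8]
width: 0.0217
t: 12.78
eef_pos: [0.4992, 0.2257, 0.2193]
ee_rot: [2.529, -0.178, 1.154]
force: [0.1, -0.1, 0.3]
width: 0.0217
t: 13.2
eef_pos: [0.4992, 0.2257, 0.2193]
ee_rot: [2.532, 0.188, 1.664]
force: [0.4, 0.2, -0.3]
width: 0.0221
t 13.2 q [ 0.99  -0.062 -1.005  1.094 -0.658  1.397] p [0.4992 0.2257 0.2193] r [2.5321 0.1884 1.6637] F [ 0.4  0.2 -0.3] M [0.22 1.85 0.  ] w 0.0221
t 13.2 slide [-0.0021 -0.0237  0.032 ] turn [ 0.0364  0.035  -0.2061] rows 10.7
```

```bash
python3 -m crank '[{"slide":[0,0,0.02],"turn":[0,0,-0.17],"fingers":-0.5},{"slide":[0,0,0.03],"turn":[0,0,-0.17],"fingers":-0.5},{"slide":[0,0,0.03],"turn":[0,0,-0.17],"fingers":-0.5},{"slide":[0,0,0.03],"turn":[0,0,-0.17],"fingers":-0.5},{"slide":[0,0,0.03],"turn":[0,0,-0.17],"fingers":-0.5}]' 
python3 - <<'E'
from geo import *
from h import *
st()
q0=get_state()['q']
for psi in(0,-.1,-.2):
 for x,z,th in [(-.14,.15,.4),(-.14,.12,.4),(-.14,.092,.4),(-.1,.092,.45),(-.08,.092,.45),(-.036,.092,.5)]:
    q,e=ik(wd(x,0,z),(rz(YAW)*orient(th,psi)).as_euler('xyz'),P,q0); print(psi,x,z,th,q.round(2),round(e,4))
to(wd(-.14,0,.13),(rz(YAW)*orient(.4,-.2)).as_euler('xyz'))
to(wd(-.14,0,.13),(rz(YAW)*orient(.4,-.1)).as_euler('xyz'))
E
```

```text
t: 13.62
eef_pos: [0.5083, 0.2243, 0.2076]
ee_rot: [2.739, 0.501, 2.243]
force: [-0.2, -0.9, -0.9]
width: 0.0216
t 13.62 q [ 0.937 -0.036 -1.016  1.159 -0.616  1.992] p [0.5083 0.2243 0.2076] r [2.739  0.5012 2.2427] F [-0.2 -0.9 -0.9] M [ 0.3   1.8  -0.03] w 0.0216
0 -0.14 0.15 0.4 [ 0.94  0.05 -0.9   0.72 -0.55  3.02] 0.0
0 -0.14 0.12 0.4 [ 0.9   0.09 -0.96  0.86 -0.46  2.9 ] 0.0
0 -0.14 0.092 0.4 [ 0.82  0.13 -1.02  1.06 -0.37  2.76] 0.0042
0 -0.1 0.092 0.45 [ 0.66  0.16 -1.02  1.35 -0.32  2.62] 0.0069
0 -0.08 0.092 0.45 [ 0.6   0.18 -1.    1.42 -0.3   2.6 ] 0.0
0 -0.036 0.092 0.5 [ 0.46  0.23 -0.96  1.67 -0.28  2.49] 0.0084
-0.1 -0.14 0.15 0.4 [ 0.97  0.07 -0.87  0.7  -0.6   3.03] 0.0011
-0.1 -0.14 0.12 0.4 [ 0.93  0.11 -0.93  0.82 -0.51  2.93] 0.0
-0.1 -0.14 0.092 0.4 [ 0.87  0.14 -1.    0.99 -0.43  2.8 ] 0.0
-0.1 -0.1 0.092 0.45 [ 0.72  0.18 -1.    1.25 -0.39  2.67] 0.0
-0.1 -0.08 0.092 0.45 [ 0.69  0.2  -0.97  1.26 -0.38  2.7 ] 0.0
-0.1 -0.036 0.092 0.5 [ 0.55  0.24 -0.95  1.53 -0.35  2.57] 0.0
-0.2 -0.14 0.15 0.4 [ 0.98  0.08 -0.86  0.7  -0.65  3.03] 0.0098
-0.2 -0.14 0.12 0.4 [ 0.95  0.12 -0.9   0.77 -0.57  2.97] 0.0
-0.2 -0.14 0.092 0.4 [ 0.91  0.16 -0.96  0.91 -0.49  2.85] 0.0
-0.2 -0.1 0.092 0.45 [ 0.79  0.2  -0.96  1.12 -0.46  2.76] 0.0
-0.2 -0.08 0.092 0.45 [ 0.76  0.22 -0.93  1.12 -0.44  2.79] 0.0
-0.2 -0.036 0.092 0.5 [ 0.64  0.26 -0.92  1.34 -0.42  2.69] 0.0
t 13.62 slide [ 0.08   -0.0695  0.1152] turn [ 0.021   0.034  -0.1088] rows 5.8
t 13.62 slide [ 0.08   -0.0695  0.1152] turn [ 0.0151  0.0349 -0.1056] rows 5.6
```

```bash
python3 - <<'E'
from geo import *
from h import *
to(wd(-.147,0,.17),(rz(YAW)*orient(.42,-.15)).as_euler('xyz'))
to(wd(-.147,0,.115),(rz(YAW)*orient(.42,-.15)).as_euler('xyz'))
E
```

```text
t 13.62 slide [ 0.0506 -0.0489  0.0424] turn [ 0.0174  0.0312 -0.1077] rows 5.7
t 13.62 slide [ 0.1034 -0.0867  0.1311] turn [ 0.0174  0.0312 -0.1077] rows 5.7
```

```bash
python3 -m crank '[{"slide":[0.05,-0.049,0.042],"turn":[0.0174,0.0312,-0.1077],"fingers":-0.6},{"slide":[0.05,-0.049,0.042],"turn":[0.0174,0.0312,-0.1077],"fingers":-0.6},{"slide":[0.075,-0.066,0.08],"turn":[0.0174,0.0312,-0.1077],"fingers":-0.6},{"slide":[0.103,-0.087,0.131],"turn":[0.0174,0.0312,-0.1077],"fingers":-0.6},{"slide":[0.103,-0.087,0.131],"turn":[0.0174,0.0312,-0.1077],"fingers":-0.6}]' 
python3 - <<'E'
from geo import *
from h import *
st(); print(sh(get_state()['eef_pos']))
to(wd(-.14,0,.092),(rz(YAW)*orient(.4,-.15)).as_euler('xyz'))
E
```

```text
t: 14.03
eef_pos: [0.492, 0.2217, 0.1124]
ee_rot: [-3.115, 0.436, 2.933]
force: [0.8, -1.6, -0.7]
width: 0.0177
t 14.03 q [ 0.921  0.108 -0.993  0.966 -0.498  2.707] p [0.492  0.2217 0.1124] r [-3.1148  0.4356  2.9331] F [ 0.8 -1.6 -0.7] M [ 0.15  1.06 -0.02] w 0.0177
[-0.14710568 -0.00030136]
t 14.03 slide [0.0044 0.0027 0.0429] turn [ 0.0008  0.0059 -0.0134] rows 0.7
```

```bash
python3 -m crank '[{"slide":[0.004,0.003,0.043],"turn":[0.0008,0.0059,-0.0134],"fingers":-0.6},{"slide":[0.004,0.003,0.043],"turn":[0.0008,0.0059,-0.0134],"fingers":-0.6},{"slide":[0.004,0.003,0.043],"turn":[0.0008,0.0059,-0.0134],"fingers":-0.6}]' 
python3 - <<'E'
from geo import *
from h import *
st(); print(sh(get_state()['eef_pos']))
to(wd(-.10,0,.092),(rz(YAW)*orient(.45,-.15)).as_euler('xyz'))
f,c=snap('scene','i_s'); cv2.imwrite('pics/i_z.png',cv2.resize(f[160:320,190:370],None,fx=3.5,fy=3.5,interpolation=cv2.INTER_CUBIC))
E
```

```text
t: 14.28
eef_pos: [0.5001, 0.2219, 0.0948]
ee_rot: [-3.079, 0.399, 3.014]
force: [0.1, -0.1, -0.3]
width: 0.0174
t 14.28 q [ 0.891  0.15  -0.975  0.947 -0.464  2.819] p [0.5001 0.2219 0.0948] r [-3.0788  0.3988  3.0142] F [ 0.1 -0.1 -0.3] M [0.37 1.13 0.07] w 0.0174
[-0.13911321  0.00115596]
t 14.28 slide [-0.0698 -0.0015  0.0358] turn [ 0.0016 -0.0072 -0.0019] rows 0.9
```

View pics/i_z.png

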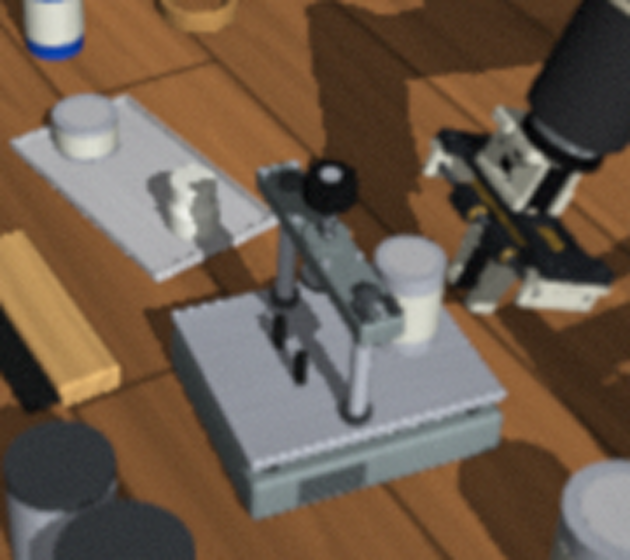

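```bash
python3 -m crank '[{"slide":[-0.01,0,0.006],"turn":[0.0003,-0.0015,-0.0004],"fingers":-0.6},{"slide":[-0.02,0,0.011],"turn":[0.0006,-0.003,-0.0008],"fingers":-0.6},{"slide":[-0.028,0,0.016],"turn":[0.001,-0.0045,-0.0012],"fingers":-0.6},{"slide":[-0.036,0,0.02],"turn":[0.0013,-0.006,-0.0016],"fingers":-0.6},{"slide":[-0.044,0,0.024],"turn":[0.0016,-0.0072,-0.0019],"fingers":-0.6}]' 
python3 - <<'E'
from geo import *
from h import *
st(); print(sh(get_state()['eef_pos']))
to(wd(-.075,0,.092),(rz(YAW)*orient(.48,-.15)).as_euler('xyz'))
E
```

```text
t: 14.75
eef_pos: [0.5246, 0.2188, 0.0943]
ee_rot: [-3.065, 0.446, 3.032]
force: [-2.7, 0.6, 1.5]
width: 0.0173
t 14.75 q [ 0.793  0.17  -0.998  1.172 -0.431  2.701] p [0.5246 0.2188 0.0943] r [-3.0648  0.4461  3.0319] F [-2.7  0.6  1.5] M [ 0.4   2.06 -0.15] w 0.0173
[-0.11442851  0.00153325]
t 14.75 slide [-0.069  -0.0029  0.0385] turn [ 0.0013 -0.0043 -0.0003] rows 0.9
```

```bash
python3 -m crank '[{"slide":[-0.008,0,0.0045],"turn":[0.0002,-0.0008,0],"fingers":-0.6},{"slide":[-0.016,-0.001,0.009],"turn":[0.0004,-0.0016,0],"fingers":-0.6},{"slide":[-0.024,-0.001,0.0135],"turn":[0.0006,-0.0024,0],"fingers":-0.6},{"slide":[-0.032,-0.0015,0.018],"turn":[0.0008,-0.003,0],"fingers":-0.6},{"slide":[-0.04,-0.002,0.0225],"turn":[0.001,-0.0035,0],"fingers":-0.6}]' 
python3 - <<'E'
from geo import *
from h import *
st(); print(sh(get_state()['eef_pos']))
to(wd(-.055,0,.092),(rz(YAW)*orient(.5,-.15)).as_euler('xyz'))
E
```

```text
t: 15.17
eef_pos: [0.5473, 0.2149, 0.0932]
ee_rot: [-3.058, 0.468, 3.034]
force: [-5.6, 0.1, 5.1]
width: 0.0175
t 15.17 q [ 0.719  0.193 -0.991  1.295 -0.414  2.65 ] p [0.5473 0.2149 0.0932] r [-3.0582  0.4683  3.0344] F [-5.6  0.1  5.1] M [ 0.51  2.26 -0.11] w 0.0175
[-0.09144463  0.00098621]
t 15.17 slide [-0.0638 -0.0018  0.0353] turn [ 0.001  -0.0038 -0.0005] rows 0.9
```

```bash
python3 - <<'E'
from h import *
f,c=snap('scene','j_s'); cv2.imwrite('pics/j_z.png',cv2.resize(f[160:320,190:370],None,fx=3.5,fy=3.5,interpolation=cv2.INTER_CUBIC)); st()
f,c=snap('wrist','j_w')
E
```

```text
t 15.22 q [ 0.718  0.194 -0.99   1.296 -0.414  2.65 ] p [0.5478 0.2148 0.0932] r [-3.0579  0.4685  3.0342] F [-1.9  0.5  2.1] M [0.56 1.65 0.01] w 0.0177
```

View pics/j_z.png

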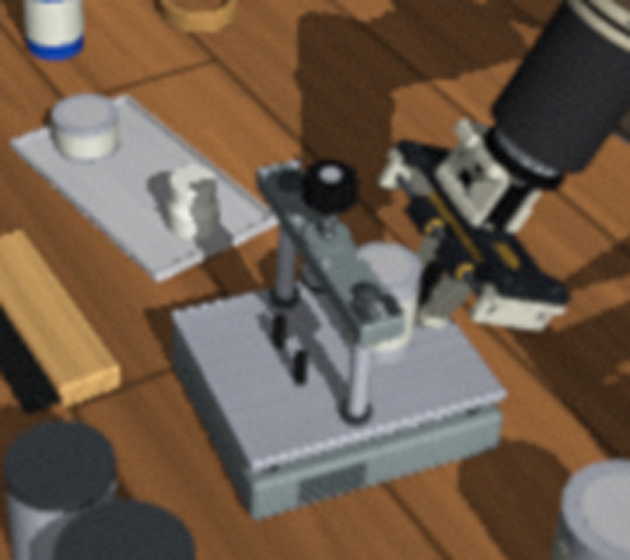

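View pics/j_w.png

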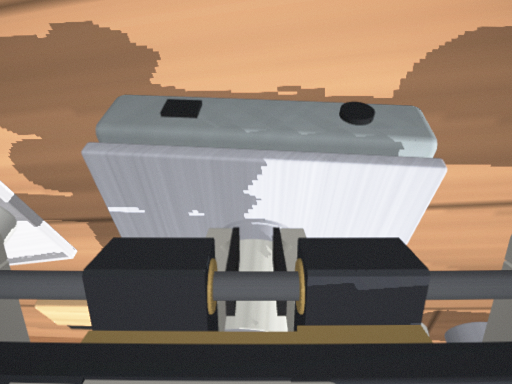

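```bash
python3 - <<'E'
from geo import *
from h import *
to(wd(-.072,0,.0945),(rz(YAW)*orient(.49,-.15)).as_euler('xyz'))
to(wd(-.055,0,.095),(rz(YAW)*orient(.5,-.15)).as_euler('xyz'))
E
```

```text
t 15.27 slide [-0.0353 -0.0019  0.0148] turn [ 0.0007 -0.0023 -0.0004] rows 0.5
t 15.27 slide [-0.0661 -0.002   0.0293] turn [ 0.0009 -0.0039 -0.0005] rows 0.9
```

```bash
python3 -m crank '[{"slide":[-0.007,0,0.003],"turn":[0,-0.0005,0],"fingers":-0.6},{"slide":[-0.014,-0.001,0.006],"turn":[0.0002,-0.001,0],"fingers":-0.6},{"slide":[-0.021,-0.001,0.009],"turn":[0.0004,-0.0015,0],"fingers":-0.6},{"slide":[-0.028,-0.001,0.012],"turn":[0.0006,-0.002,0],"fingers":-0.6},{"slide":[-0.035,-0.001,0.015],"turn":[0.0007,-0.0023,0],"fingers":-0.6}]' 
python3 -m crank '[{"slide":[-0.007,0,0.003],"turn":[0,-0.0005,0],"fingers":-0.6},{"slide":[-0.014,-0.001,0.006],"turn":[0.0002,-0.001,0],"fingers":-0.6},{"slide":[-0.02,-0.001,0.009],"turn":[0.0002,-0.0015,0],"fingers":-0.6},{"slide":[-0.026,-0.001,0.012],"turn":[0.0002,-0.0016,0],"fingers":-0.6},{"slide":[-0.03,-0.001,0.014],"turn":[0.0002,-0.0016,0],"fingers":-0.6}]' 
python3 - <<'E'
from geo import *
from h import *
st(); print(sh(get_state()['eef_pos']))
to(wd(-.045,0,.095),(rz(YAW)*orient(.5,-.15)).as_euler('xyz'))
f,c=snap('scene','k_s'); cv2.imwrite('pics/k_z.png',cv2.resize(f[160:320,190:370],None,fx=3.5,fy=3.5,interpolation=cv2.INTER_CUBIC)); st()
E
```

```text
t: 15.68
eef_pos: [0.5664, 0.2114, 0.0932]
ee_rot: [-3.05, 0.481, 3.038]
force: [-2.0, -0.3, -0.5]
width: 0.0176
t: 16.1
eef_pos: [0.5829, 0.2084, 0.094]
ee_rot: [-3.049, 0.491, 3.039]
force: [-0.8, 0.9, -0.6]
width: 0.0174
t 16.1 q [ 0.633  0.228 -0.958  1.404 -0.4    2.626] p [0.5829 0.2084 0.094 ] r [-3.0488  0.4908  3.039 ] F [-0.8  0.9 -0.6] M [ 0.62  2.08 -0.05] w 0.0174
[-0.05524771 -0.00026584]
t 16.1 slide [-0.019   0.0004  0.008 ] turn [-0.0002 -0.0002 -0.0002] rows 0.2
t 16.15 q [ 0.633  0.228 -0.958  1.404 -0.4    2.627] p [0.5832 0.2084 0.0941] r [-3.0489  0.4909  3.0387] F [ 0.1  0.5 -1.3] M [ 0.65  1.82 -0.06] w 0.0175
```

View pics/k_z.png

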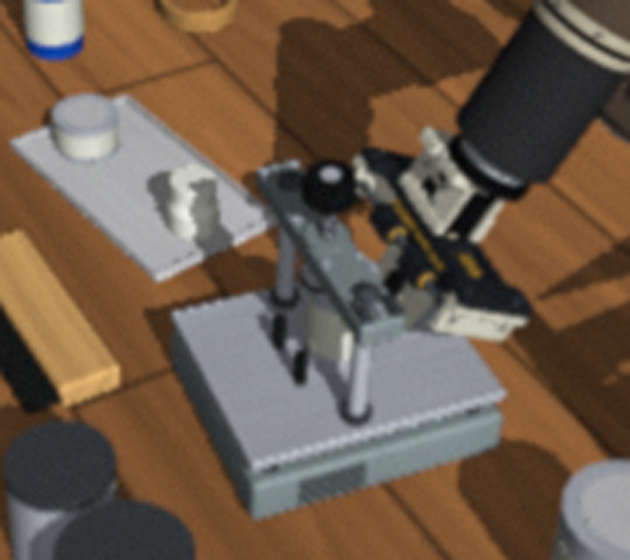

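```bash
python3 -m crank '[{"slide":[-0.004,0,0.0016],"turn":[0,0,0],"fingers":-0.6},{"slide":[-0.008,0,0.0032],"turn":[0,0,0],"fingers":-0.6},{"slide":[-0.012,0,0.005],"turn":[0,0,0],"fingers":-0.6},{"slide":[-0.016,0,0.0066],"turn":[0,0,0],"fingers":-0.6},{"slide":[-0.02,0,0.008],"turn":[0,0,0],"fingers":-0.6}]' 
python3 -m crank '[{"slide":[-0.002,0,0.001],"turn":[0,0,0],"fingers":-0.6},{"slide":[-0.004,0,0.002],"turn":[0,0,0],"fingers":-0.6},{"slide":[-0.006,0,0.003],"turn":[0,0,0],"fingers":-0.6}]' 
python3 -c "
from h import *
st(); print(sh(get_state()['eef_pos']))"
```

```text
t: 16.57
eef_pos: [0.5933, 0.2073, 0.0955]
ee_rot: [-3.049, 0.491, 3.039]
force: [-2.1, 0.9, -0.8]
width: 0.0174
t: 16.82
eef_pos: [0.5965, 0.2068, 0.0955]
ee_rot: [-3.049, 0.491, 3.039]
force: [-2.5, 0.1, -0.2]
width: 0.0174
t 16.82 q [ 0.618  0.241 -0.936  1.395 -0.395  2.652] p [0.5965 0.2068 0.0955] r [-3.0491  0.4909  3.0394] F [-2.5  0.1 -0.2] M [ 0.62  2.09 -0.08] w 0.0174
[-0.04154997  0.00010343]
```

Now 1 mm steps, reading the force each time.

```bash
python3 -m crank '[{"slide":[-0.002,0,0.001],"turn":[0,0,0],"fingers":-0.6},{"slide":[-0.004,0,0.002],"turn":[0,0,0],"fingers":-0.6}]' 
python3 -m crank '[{"slide":[-0.002,0,0.001],"turn":[0,0,0],"fingers":-0.6},{"slide":[-0.002,0,0.001],"turn":[0,0,0],"fingers":-0.6}]' 
```

```text
t: 16.98
eef_pos: [0.5987, 0.2065, 0.0956]
ee_rot: [-3.049, 0.491, 3.039]
force: [-1.4, -0.1, -0.6]
width: 0.0171
t: 17.15
eef_pos: [0.6, 0.2063, 0.0956]
ee_rot: [-3.049, 0.491, 3.039]
force: [-0.9, -0.2, -0.1]
width: 0.0178
```

```bash
python3 -m crank '[{"slide":[-0.002,0,0.001],"turn":[0,0,0],"fingers":-0.6},{"slide":[-0.002,0,0.001],"turn":[0,0,0],"fingers":-0.6}]' 
python3 -c "
from h import *
st(); print(sh(get_state()['eef_pos']))"
```

```text
t: 17.32
eef_pos: [0.601, 0.2062, 0.0956]
ee_rot: [-3.049, 0.491, 3.039]
force: [-2.0, 0.0, -0.6]
width: 0.0173
t 17.32 q [ 0.612  0.245 -0.929  1.394 -0.393  2.659] p [0.601  0.2062 0.0956] r [-3.0491  0.491   3.0392] F [-2.   0.  -0.6] M [ 0.6   1.92 -0.04] w 0.0173
[-0.03700656  0.00010511]
```

```bash
python3 -m crank '[{"slide":[-0.001,0,0.0005],"turn":[0,0,0],"fingers":-0.6},{"slide":[-0.001,0,0.0005],"turn":[0,0,0],"fingers":-0.6}]' 
python3 -m crank '[{"slide":[-0.001,0,0.0005],"turn":[0,0,0],"fingers":-0.6},{"slide":[-0.001,0,0.0005],"turn":[0,0,0],"fingers":-0.6}]'
python3 -c "
from h import *
f,c=snap('scene','l_s'); cv2.imwrite('pics/l_z.png',cv2.resize(f[195:285,230:340],None,fx=6,fy=6,interpolation=cv2.INTER_CUBIC)); st()"
```

```text
t: 17.48
eef_pos: [0.6014, 0.2061, 0.0956]
ee_rot: [-3.049, 0.491, 3.039]
force: [-1.9, -0.3, -1.4]
width: 0.0176
t: 17.65
eef_pos: [0.6018, 0.2062, 0.0955]
ee_rot: [-3.049, 0.491, 3.04]
force: [-3.2, 1.6, -0.9]
width: 0.0176
t 17.7 q [ 0.611  0.246 -0.928  1.394 -0.393  2.661] p [0.6018 0.2061 0.0955] r [-3.0491  0.4906  3.0396] F [-3.   0.9 -1.1] M [0.85 2.52 0.06] w 0.0178
```

View pics/l_z.png

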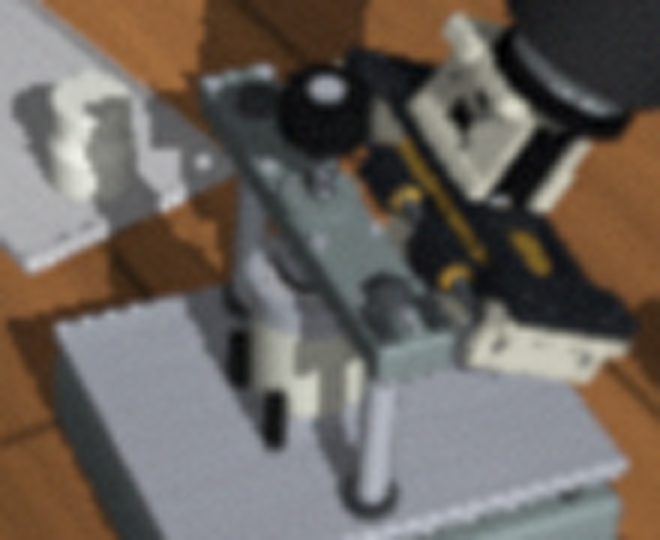

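```bash
python3 -m crank '[{"slide":[-0.001,0,0.0005],"turn":[0,0,0],"fingers":-0.6},{"slide":[-0.001,0,0.0005],"turn":[0,0,0],"fingers":-0.6}]' 
python3 -m crank '[{"slide":[-0.0005,0,0.0002],"turn":[0,0,0],"fingers":-0.6},{"slide":[-0.0005,0,0.0002],"turn":[0,0,0],"fingers":-0.6}]'
python3 -c "
from h import *
st(); print(sh(get_state()['eef_pos']))"
```

```text
t: 17.87
eef_pos: [0.6022, 0.2062, 0.0954]
ee_rot: [-3.049, 0.49, 3.04]
force: [-4.6, 2.0, -0.7]
width: 0.0177
t: 18.03
eef_pos: [0.6023, 0.2062, 0.0953]
ee_rot: [-3.049, 0.49, 3.04]
force: [-5.8, 1.9, -0.2]
width: 0.0177
t 18.03 q [ 0.61   0.247 -0.927  1.393 -0.392  2.662] p [0.6023 0.2062 0.0953] r [-3.0493  0.4901  3.0401] F [-5.8  1.9 -0.2] M [1.17 3.27 0.04] w 0.0177
[-0.03575692  0.00037838]
```

```bash
python3 -m crank '[{"slide":[-0.0006,0,0.0003],"turn":[0,0,0],"fingers":-0.6},{"slide":[-0.0006,0,0.0003],"turn":[0,0,0],"fingers":-0.6},{"slide":[-0.0006,0,0.0003],"turn":[0,0,0],"fingers":-0.6}]' 
python3 -c "
from h import *
st(); print(sh(get_state()['eef_pos']))
to(wd(-.10,0,.11))
f,c=snap('scene','m_s'); cv2.imwrite('pics/m_z.png',cv2.resize(f[195:285,230:340],None,fx=6,fy=6,interpolation=cv2.INTER_CUBIC)); snap('top','m_t')"
```

```text
t: 18.28
eef_pos: [0.6024, 0.2063, 0.0951]
ee_rot: [-3.049, 0.49, 3.04]
force: [-7.3, 1.8, -0.6]
width: 0.0176
t 18.28 q [ 0.61   0.247 -0.927  1.393 -0.391  2.663] p [0.6024 0.2063 0.0951] r [-3.0493  0.4897  3.0404] F [-7.3  1.8 -0.6] M [1.27 3.6  0.09] w 0.0176
[-0.03565507  0.0004206 ]
t 18.28 slide [ 0.0995 -0.0032 -0.0868] turn [0. 0. 0.] rows 1.6
```

View pics/m_z.png

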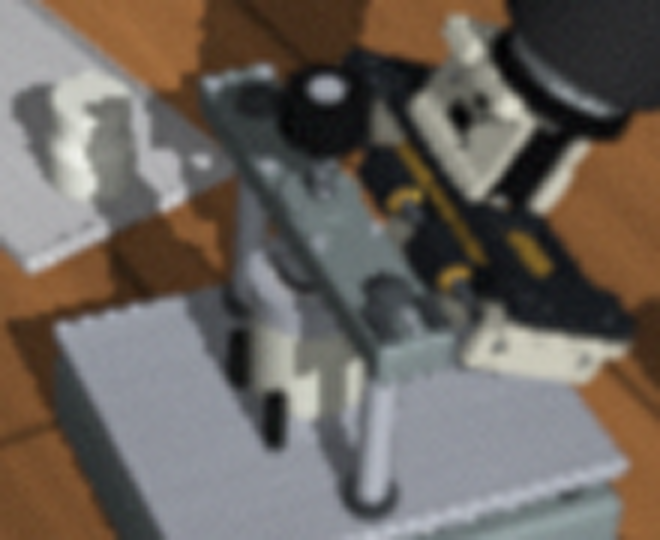

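```bash
python3 -m crank '[{"slide":[0.02,0,-0.012],"turn":[0,0,0],"fingers":-0.6},{"slide":[0.06,-0.001,-0.04],"turn":[0,0,0],"fingers":-0.6},{"slide":[0.1,-0.003,-0.086],"turn":[0,0,0],"fingers":-0.6},{"slide":[0.1,-0.003,-0.086],"turn":[0,0,0],"fingers":-0.6}]' 
python3 - <<'E'
from h import *
from geo import *
st();to(wd(-.13,0,.25),[np.pi,0,1.8])
to(wd(-.13,0,.30),[np.pi,0,1.8])
for yaw in (1.8,1.9): print(ik(wd(0,0,.233),[np.pi,0,yaw],P,[.6,.3,0,0,-1.3,2.8]))
print(ik(wd(-.13,0,.3),[np.pi,0,1.8],P,[.6,.3,0,0,-1.3,2.8]))
f,c=snap('scene','n_s'); cv2.imwrite('pics/n_z.png',cv2.resize(f[195:285,230:340],None,fx=6,fy=6,interpolation=cv2.INTER_CUBIC))
E
```

```text
t: 18.72
eef_pos: [0.5364, 0.2151, 0.1113]
ee_rot: [-3.049, 0.492, 3.041]
force: [-1.2, 0.2, 0.0]
width: 0.0178
t 18.72 q [ 0.776  0.155 -0.998  1.236 -0.461  2.669] p [0.5364 0.2151 0.1113] r [-3.0492  0.4919  3.0406] F [-1.2  0.2  0. ] M [0.62 1.45 0.05] w 0.0178
t 18.72 slide [-0.0821 -0.0217 -0.2698] turn [0.0359 0.0766 0.1895] rows 10.4
t 18.72 slide [-0.1294 -0.0299 -0.3575] turn [0.0359 0.0766 0.1895] rows 10.4
(array([ 5.96027675e-01,  3.44372686e-01,  5.34072513e-03,  2.58015777e-07,
       -1.23176491e+00,  2.77476814e+00]), np.float64(3.158609524591047e-10))
(array([ 5.96027707e-01,  3.44372660e-01,  5.34066382e-03,  3.15022653e-07,
       -1.23176485e+00,  2.87476809e+00]), np.float64(2.4980018054066022e-15))
(array([ 7.60543454e-01,  1.19485514e-01, -1.38268385e-01,  1.55797754e-07,
       -1.31304301e+00,  2.61025241e+00]), np.float64(1.1102230246251565e-15))
```

View pics/n_z.png

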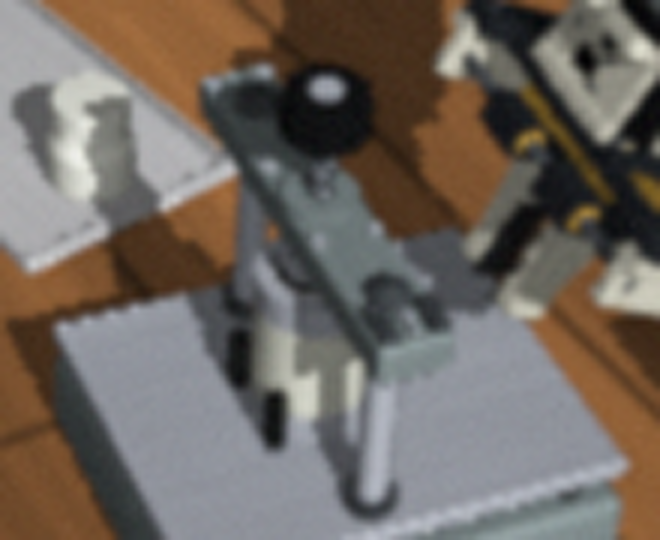

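The tin stands behind both pins after backing off. Now up and over to the knob.

```bash
python3 -m crank '[{"slide":[-0.03,-0.007,-0.08],"turn":[0.018,0.0383,0.06],"fingers":0},{"slide":[-0.06,-0.014,-0.16],"turn":[0.0359,0.0766,0.1895],"fingers":1},{"slide":[-0.09,-0.021,-0.24],"turn":[0.0359,0.0766,0.1895],"fingers":1},{"slide":[-0.12,-0.028,-0.32],"turn":[0.0359,0.0766,0.1895],"fingers":1},{"slide":[-0.13,-0.03,-0.357],"turn":[0.0359,0.0766,0.1895],"fingers":1}]' 
python3 - <<'E'
from h import *
st();to(wd(-.10,0,.33),[np.pi,0,1.8])
E
```

```text
t: 19.18
eef_pos: [0.5174, 0.2182, 0.2717]
ee_rot: [3.127, 0.353, 2.56]
force: [2.7, 0.2, 1.4]
width: 0.0452
t 19.18 q [ 0.976  0.044 -0.497  0.41  -1.048  2.946] p [0.5174 0.2182 0.2717] r [3.1273 0.3529 2.5596] F [2.7 0.2 1.4] M [0.53 0.18 0.09] w 0.0452
t 19.18 slide [-0.0768  0.0197 -0.0956] turn [0.0235 0.0526 0.12  ] rows 6.7
```

```bash
python3 -m crank '[{"slide":[-0.02,0.004,-0.02],"turn":[0.0235,0.0526,0.12],"fingers":1},{"slide":[-0.04,0.01,-0.05],"turn":[0.0235,0.0526,0.12],"fingers":1},{"slide":[-0.06,0.015,-0.075],"turn":[0.0235,0.0526,0.12],"fingers":1},{"slide":[-0.077,0.02,-0.096],"turn":[0.0235,0.0526,0.12],"fingers":1},{"slide":[-0.077,0.02,-0.096],"turn":[0.0235,0.0526,0.12],"fingers":1}]' 
python3 - <<'E'
from h import *
st();to(wd(-.03,0,.33),[np.pi,0,1.8])
E
```

```text
t: 19.6
eef_pos: [0.5429, 0.2151, 0.3329]
ee_rot: [3.105, 0.088, 1.986]
force: [-0.1, 0.0, 0.2]
width: 0.0786
t 19.6 q [ 0.776  0.135 -0.092  0.098 -1.342  2.76 ] p [0.5429 0.2151 0.3329] r [3.1045 0.0878 1.9858] F [-0.1  0.   0.2] M [ 0.18 -0.02 -0.04] w 0.0786
t 19.6 slide [-0.0701  0.1104  0.0161] turn [0.0072 0.0134 0.0298] rows 1.7
```

```bash
python3 -m crank '[{"slide":[-0.07,0.11,0.016],"turn":[0.0072,0.0134,0.0298],"fingers":1},{"slide":[-0.07,0.11,0.016],"turn":[0.0072,0.0134,0.0298],"fingers":1},{"slide":[-0.07,0.11,0.016],"turn":[0.0072,0.0134,0.0298],"fingers":1},{"slide":[-0.07,0.11,0.016],"turn":[0.0072,0.0134,0.0298],"fingers":1}]' 
python3 - <<'E'
from h import *
st();to(wd(-.03,0,.33),[np.pi,0,1.8])
snap('wrist','o_w')
E
```

```text
t: 19.93
eef_pos: [0.6074, 0.2032, 0.3251]
ee_rot: [-3.136, 0.004, 1.802]
force: [0.6, -0.1, 1.1]
width: 0.0877
t 19.93 q [ 6.280e-01  2.630e-01  9.600e-02  2.000e-03 -1.411e+00  2.744e+00] p [0.6074 0.2032 0.3251] r [-3.1359  0.0043  1.8017] F [ 0.6 -0.1  1.1] M [-0.09 -0.17  0.  ] w 0.0877
t 19.93 slide [ 0.0032  0.0019 -0.0099] turn [-0.0009  0.0007  0.0003] rows 0.1
```

View pics/o_w.png

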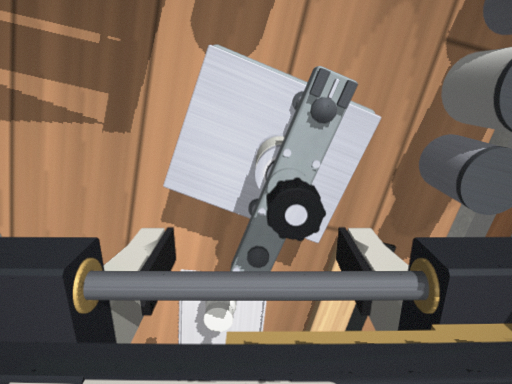

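```bash
python3 - <<'E'
from h import *
im=cv2.imread('pics/o_w.png')
c=np.load('pics/o_w.npy',allow_pickle=True).item();c0=np.load('pics/c_w.npy',allow_pickle=True).item()
w=(im.min(2)>200).astype(np.uint8); w[:195]=0;w[232:]=0;w[:,:275]=0;w[:,315:]=0
M=cv2.moments(w,True); u=(M['m10']/M['m00'],M['m01']/M['m00']); print(u,M['m00'])
print(onz('wrist',u,.26,c),onz('wrist',u,.266,c),tri([ray('wrist',u,c),ray('wrist',(253.8,87),c0)]))
to([.6379,.2005,.27],[np.pi,0,1.8]);to([.6379,.2005,.233],[np.pi,0,1.8])
E
```

```text
(295.74183006535947, 214.83333333333334) 306.0
[0.638978   0.19864156 0.26      ] [0.63766032 0.20090112 0.266     ] (array([0.63790089, 0.20060641, 0.26513752]), [np.float64(5.93478390373108e-05), np.float64(5.9347839037024726e-05)])
t 19.98 slide [-0.0203  0.0604  0.1111] turn [-0.0008  0.0007  0.0006] rows 1.5
t 19.98 slide [-0.02    0.0607  0.1851] turn [-0.0008  0.0007  0.0006] rows 2.3
```

```bash
python3 -m crank '[{"slide":[-0.02,0.06,0.02],"turn":[-0.0008,0.0007,0.0006],"fingers":1},{"slide":[-0.02,0.06,0.05],"turn":[-0.0008,0.0007,0.0006],"fingers":1},{"slide":[-0.02,0.0605,0.09],"turn":[-0.0008,0.0007,0.0006],"fingers":1},{"slide":[-0.02,0.0605,0.11],"turn":[-0.0008,0.0007,0.0006],"fingers":1},{"slide":[-0.02,0.0605,0.11],"turn":[-0.0008,0.0007,0.0006],"fingers":1}]' 
python3 - <<'E'
from h import *
st();to([.6378,.2006,.233],[np.pi,0,1.8])
E
```

```text
t: 20.4
eef_pos: [0.6354, 0.2019, 0.2692]
ee_rot: [-3.139, -0.0, 1.803]
force: [-0.8, 0.7, -1.4]
width: 0.0877
t 20.4 q [ 5.990e-01  3.250e-01  6.000e-02 -1.000e-03 -1.308e+00  2.775e+00] p [0.6354 0.2019 0.2692] r [-3.1393e+00 -2.0000e-04  1.8033e+00] F [-0.8  0.7 -1.4] M [-0.08 -0.08 -0.01] w 0.0877
t 20.4 slide [-0.0036  0.0042  0.0724] turn [-0.0004 -0.      0.0005] rows 0.9
```

```bash
python3 -m crank '[{"slide":[-0.002,0.003,0.03],"turn":[-0.0004,0,0.0005],"fingers":1},{"slide":[-0.002,0.003,0.06],"turn":[-0.0004,0,0.0005],"fingers":1},{"slide":[-0.002,0.003,0.07],"turn":[-0.0004,0,0.0005],"fingers":1},{"slide":[-0.002,0.003,0.07],"turn":[-0.0004,0,0.0005],"fingers":1},{"slide":[-0.002,0.003,0.07],"turn":[-0.0004,0,0.0005],"fingers":1}]' 
python3 - <<'E'
from h import *
st();to([.6378,.2006,.233],[np.pi,0,1.8])
E
```

```text
t: 20.82
eef_pos: [0.6391, 0.2018, 0.2378]
ee_rot: [3.136, -0.001, 1.8]
force: [0.3, 0.2, -0.6]
width: 0.0878
t 20.82 q [ 5.970e-01  3.410e-01  1.200e-02  1.000e-03 -1.236e+00  2.774e+00] p [0.6391 0.2018 0.2378] r [ 3.1363e+00 -1.1000e-03  1.8000e+00] F [ 0.3  0.2 -0.6] M [-0.07 -0.16  0.01] w 0.0878
t 20.82 slide [-0.0017 -0.0031  0.0096] turn [ 0.0008 -0.0002 -0.    ] rows 0.1
```

```bash
python3 -m crank '[{"slide":[-0.0017,-0.003,0.009],"turn":[0,0,0],"fingers":1},{"slide":[-0.0017,-0.003,0.009],"turn":[0,0,0],"fingers":1},{"slide":[-0.0017,-0.003,0.009],"turn":[0,0,0],"fingers":1}]' 
python3 - <<'E'
from h import *
st();to([.6378,.2006,.233],[np.pi,0,1.8])
E
```

```text
t: 21.07
eef_pos: [0.6377, 0.2004, 0.2325]
ee_rot: [3.137, -0.001, 1.799]
force: [0.0, 0.3, 0.4]
width: 0.0878
t 21.07 q [ 0.596  0.342  0.     0.    -1.225  2.774] p [0.6377 0.2004 0.2325] r [ 3.1369e+00 -1.5000e-03  1.7993e+00] F [0.  0.3 0.4] M [-0.06 -0.1  -0.  ] w 0.0878
t 21.07 slide [ 0.0004  0.0002 -0.0011] turn [ 0.0007 -0.0002 -0.0001] rows 0.0
```

Well centred, so I'll close on the knob.

```bash
python3 -m crank '[{"slide":[0,0,0],"turn":[0,0,0],"fingers":-1},{"slide":[0,0,0],"turn":[0,0,0],"fingers":-1},{"slide":[0,0,0],"turn":[0,0,0],"fingers":-1},{"slide":[0,0,0],"turn":[0,0,0],"fingers":-1},{"slide":[0,0,0],"turn":[0,0,0],"fingers":-1}]' 25
python3 -m crank '[{"slide":[0,0,0],"turn":[0,0,0],"fingers":-1},{"slide":[0,0,0],"turn":[0,0,0],"fingers":-1},{"slide":[0,0,0],"turn":[0,0,0],"fingers":-1}]'
python3 -c "
from h import *
st()"
```

```text
t: 21.48
eef_pos: [0.6378, 0.2004, 0.232]
ee_rot: [3.137, -0.001, 1.799]
force: [0.6, -0.1, -0.5]
width: 0.0597
t: 21.73
eef_pos: [0.6377, 0.2004, 0.2319]
ee_rot: [3.138, -0.001, 1.799]
force: [1.0, 0.9, -0.2]
width: 0.0416
t 21.73 q [ 0.596  0.342  0.     0.    -1.224  2.774] p [0.6377 0.2004 0.2319] r [ 3.1376e+00 -1.3000e-03  1.7992e+00] F [ 1.   0.9 -0.2] M [-0.03 -0.19  0.  ] w 0.0416
```

```bash
python3 -m crank '[{"slide":[0,0,0.0004],"turn":[0,0,0.018],"fingers":-1},{"slide":[0,0,0.0009],"turn":[0,0,0.036],"fingers":-1},{"slide":[0,0,0.0013],"turn":[0,0,0.054],"fingers":-1},{"slide":[0,0,0.0017],"turn":[0,0,0.072],"fingers":-1},{"slide":[0,0,0.0022],"turn":[0,0,0.09],"fingers":-1}]'
python3 -c "
from h import *
st()"
```

```text
t: 22.15
eef_pos: [0.6375, 0.2004, 0.2308]
ee_rot: [3.139, -0.003, 1.228]
force: [-0.9, 0.9, 1.7]
width: 0.0416
t 22.15 q [ 5.960e-01  3.430e-01 -2.000e-03  0.000e+00 -1.223e+00  2.203e+00] p [0.6375 0.2004 0.2308] r [ 3.1393e+00 -3.0000e-03  1.2284e+00] F [-0.9  0.9  1.7] M [-0.03  0.54  0.17] w 0.0416
```

```bash
python3 -m crank '[{"slide":[0,0,0.0004],"turn":[0,0,0.018],"fingers":-1},{"slide":[0,0,0.0009],"turn":[0,0,0.036],"fingers":-1},{"slide":[0,0,0.0013],"turn":[0,0,0.054],"fingers":-1},{"slide":[0,0,0.0017],"turn":[0,0,0.072],"fingers":-1},{"slide":[0,0,0.0022],"turn":[0,0,0.09],"fingers":-1}]'
python3 -c "
from h import *
st()
f,c=snap('scene','p_s'); cv2.imwrite('pics/p_z.png',cv2.resize(f[195:285,230:340],None,fx=6,fy=6,interpolation=cv2.INTER_CUBIC))"
```

```text
t: 22.57
eef_pos: [0.6373, 0.2005, 0.2297]
ee_rot: [3.142, -0.004, 0.663]
force: [-2.5, 1.3, 2.1]
width: 0.0419
t 22.57 q [ 0.596  0.343 -0.003 -0.    -1.221  1.638] p [0.6373 0.2005 0.2297] r [ 3.1416 -0.0037  0.663 ] F [-2.5  1.3  2.1] M [0.27 0.84 0.12] w 0.0419
```

View pics/p_z.png

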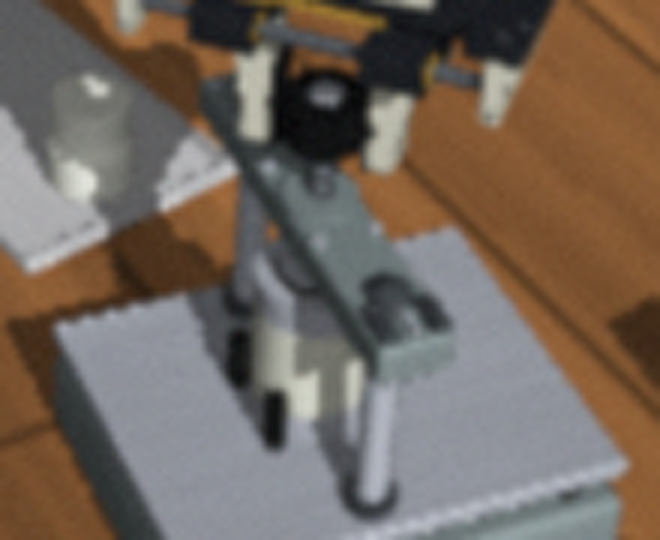

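The tab is still flush (guide at about (440,305) in the enlargement). I'll keep turning.

```bash
python3 -m crank '[{"slide":[0,0,0.0004],"turn":[0,0,0.018],"fingers":-1},{"slide":[0,0,0.0009],"turn":[0,0,0.036],"fingers":-1},{"slide":[0,0,0.0013],"turn":[0,0,0.054],"fingers":-1}]'
python3 -c "
from h import *
st()"
```

```text
t: 22.87
eef_pos: [0.6373, 0.2006, 0.2291]
ee_rot: [-3.14, -0.004, 0.327]
force: [-2.8, 2.2, 3.2]
width: 0.0415
t 22.87 q [ 0.596  0.344 -0.004 -0.    -1.219  1.302] p [0.6373 0.2006 0.2291] r [-3.1403 -0.0037  0.3267] F [-2.8  2.2  3.2] M [0.43 1.22 0.19] w 0.0415
```

```bash
python3 -m crank '[{"slide":[0,0,0.0002],"turn":[0,0,0.018],"fingers":-1},{"slide":[0,0,0.0004],"turn":[0,0,0.036],"fingers":-1},{"slide":[0,0,0.0006],"turn":[0,0,0.054],"fingers":-1}]'
python3 -c "
from h import *
st()"
```

```text
t: 23.12
eef_pos: [0.6373, 0.2007, 0.2291]
ee_rot: [-3.139, -0.003, -0.012]
force: [-2.8, 1.4, 3.3]
width: 0.0416
t 23.12 q [ 0.596  0.344 -0.004 -0.    -1.219  0.962] p [0.6373 0.2007 0.2291] r [-3.1391 -0.0032 -0.0123] F [-2.8  1.4  3.3] M [0.51 1.43 0.3 ] w 0.0416
```

```bash
python3 -m crank '[{"slide":[0,0,0],"turn":[0,0,0.016],"fingers":-1},{"slide":[0,0,0],"turn":[0,0,0.032],"fingers":-1},{"slide":[0,0,0],"turn":[0,0,0.048],"fingers":-1}]'
python3 -c "
from h import *
st()
f,c=snap('scene','q_s'); cv2.imwrite('pics/q_z.png',cv2.resize(f[225:265,280:320],None,fx=14,fy=14,interpolation=cv2.INTER_CUBIC)); 
f=cv2.imread('pics/n_s.png');cv2.imwrite('pics/n_z2.png',cv2.resize(f[225:265,280:320],None,fx=14,fy=14,interpolation=cv2.INTER_CUBIC))
for z in (.2,.206,.21,.216): print(z,proj('scene',wd(0,.094,z)))"
```

```text
t: 23.37
eef_pos: [0.6372, 0.2008, 0.2291]
ee_rot: [-3.138, -0.002, -0.313]
force: [-3.8, 2.7, 3.2]
width: 0.0415
t 23.37 q [ 0.596  0.344 -0.004 -0.    -1.219  0.661] p [0.6372 0.2008 0.2291] r [-3.1381e+00 -2.2000e-03 -3.1320e-01] F [-3.8  2.7  3.2] M [0.63 1.43 0.21] w 0.0415
0.2 [[296.72318569 248.22353443]]
0.206 [[296.88594657 246.54228736]]
0.21 [[296.99495289 245.41586566]]
0.216 [[297.15921583 243.71778728]]
```

View pics/q_z.png

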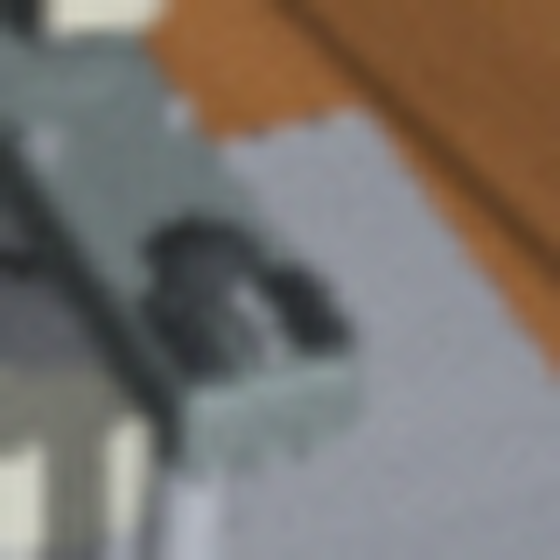

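View pics/n_z2.png

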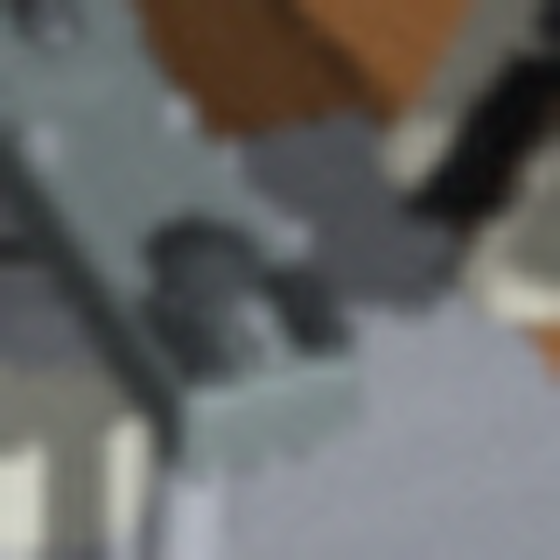

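The tab is still flush. I'll take another 0.25 rad.

```bash
python3 -m crank '[{"slide":[0,0,0],"turn":[0,0,0.013],"fingers":-1},{"slide":[0,0,0],"turn":[0,0,0.027],"fingers":-1},{"slide":[0,0,0],"turn":[0,0,0.04],"fingers":-1}]'
python3 -c "
from h import *
st()
f,c=snap('scene','r_s'); cv2.imwrite('pics/r_z.png',cv2.resize(f[225:265,280:320],None,fx=14,fy=14,interpolation=cv2.INTER_CUBIC)); f,c=snap('top','r_t')
cv2.imwrite('pics/r_tz.png',cv2.resize(f[155:195,145:205],None,fx=12,fy=12,interpolation=cv2.INTER_CUBIC))"
```

```text
t: 23.67
eef_pos: [0.6373, 0.2008, 0.2291]
ee_rot: [-3.138, -0.001, -0.562]
force: [-4.4, 2.3, 3.8]
width: 0.0416
t 23.67 q [ 0.596  0.344 -0.004 -0.    -1.219  0.413] p [0.6373 0.2008 0.2291] r [-3.1376e+00 -1.3000e-03 -5.6200e-01] F [-4.4  2.3  3.8] M [0.8  1.66 0.28] w 0.0416
```

View pics/r_z.png

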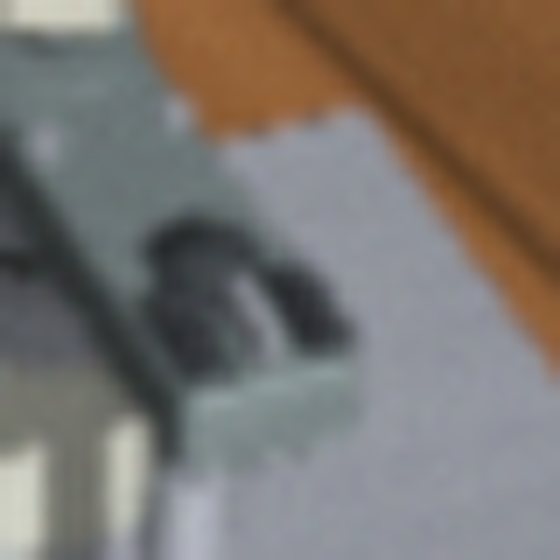

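View pics/r_tz.png

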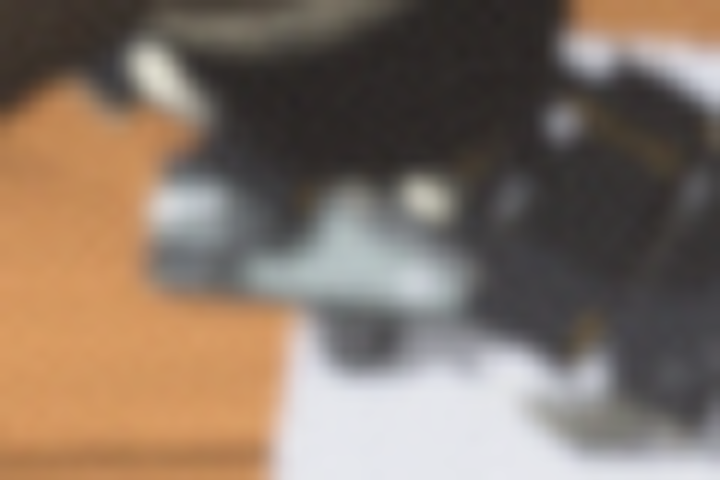

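```bash
python3 -c "
import cv2
for n in 'nlpqr':
    f=cv2.cvtColor(cv2.imread(f'pics/{n}_s.png'),cv2.COLOR_BGR2GRAY); print(n); print(f[241:253,292:303])"
```

```text
n
[[ 52  46  53  62  71  88 110 122 132 126  93]
 [ 44  50  54  61  58  67  91 114 126 122  92]
 [ 52  59  67  72  69  65  78  98 101  96  82]
 [ 54  64  70  74  73  69  67  62  65  63  68]
 [ 54  63  69  71  78  76  69  50  47  54  55]
 [ 64  60  65  77  85 103  99  73  50  52  53]
 [ 56  57  71  80  95 118 130 103  58  49  52]
 [ 49  50  61  77  94 107 132 116  78  45  50]
 [ 48  50  58  73  95  97 110 127 103  67  59]
 [ 62  51  55  66  87 102 111 134 123 106 101]
 [ 72  56  67  77  91 114 123 135 134 140 143]
 [ 78  84 100 109 119 134 146 150 149 142 139]]
l
[[ 52  48  53  61  69  82  87  72  47  26  35]
 [ 41  50  56  61  63  70  88  98  75  39  37]
 [ 53  61  67  67  71  66  76  97  85  54  52]
 [ 55  63  69  71  74  67  66  65  63  56  67]
 [ 57  61  69  74  76  76  67  53  49  52  57]
 [ 63  60  65  76  90 101 100  76  51  49  53]
 [ 55  56  66  81  96 118 130 103  62  50  52]
 [ 50  52  60  79  95 110 129 118  80  48  49]
 [ 46  50  55  74  94 100 111 128 103  68  59]
 [ 59  50  55  68  85 103 112 132 123 108 100]
 [ 70  61  68  77  91 112 125 134 136 136 144]
 [ 78  84  99 
[... 1034 characters left out ...]
8  57  67  87 102 110 134 123 107 101]
 [ 71  60  66  78  91 114 122 134 135 137 143]
 [ 76  85 101 111 120 134 146 147 148 144 142]]
r
[[ 53  47  53  63  70  87 111 126 139 150 151]
 [ 43  50  55  60  63  68  89 114 124 140 147]
 [ 51  61  65  68  68  66  78  97 101 117 137]
 [ 55  63  69  74  83  93  71  62  66  78 107]
 [ 53  59  68  72  97 126  94  55  46  56  74]
 [ 61  63  65  66  85 121 123  81  47  50  60]
 [ 56  58  69  77  81 106 134 113  61  47  53]
 [ 47  53  59  77  87  89 115 134  87  49  49]
 [ 46  53  59  73  95  91 106 140 111  70  60]
 [ 58  52  56  66  89  99 112 134 125 107 100]
 [ 71  58  66  80  90 114 122 134 137 139 144]
 [ 80  85 100 111 117 134 146 151 149 144 141]]
```

Comparing pixel values at columns 296–299, rows 244–249, the tab has started to rise by roughly 1–2 px (about 3–5 mm). I'll continue carefully.

```bash
python3 -m crank '[{"slide":[0,0,0],"turn":[0,0,0.016],"fingers":-1},{"slide":[0,0,0],"turn":[0,0,0.032],"fingers":-1},{"slide":[0,0,0],"turn":[0,0,0.048],"fingers":-1}]'
python3 -c "
from h import *
st()
f,c=snap('scene','s_s'); cv2.imwrite('pics/s_z.png',cv2.resize(f[225:265,280:320],None,fx=14,fy=14,interpolation=cv2.INTER_CUBIC)); print(cv2.cvtColor(f,cv2.COLOR_BGR2GRAY)[239:252,292:303])"
```

```text
t: 24.02
eef_pos: [0.6373, 0.2009, 0.2291]
ee_rot: [-3.137, -0.0, -0.863]
force: [-3.7, 3.8, 4.8]
width: 0.0415
t 24.02 q [ 0.596  0.344 -0.004 -0.    -1.219  0.112] p [0.6373 0.2009 0.2291] r [-3.1372e+00 -1.0000e-04 -8.6270e-01] F [-3.7  3.8  4.8] M [1.1  2.04 0.3 ] w 0.0415
[[111 107 106 110 117 120 131 146 148 148 147]
 [ 93  74  82  92 102 110 127 140 146 148 146]
 [ 52  48  54  58  70  87 108 125 140 148 149]
 [ 43  50  56  58  61  71  89 115 124 143 148]
 [ 52  57  65  71  72  76  78  97 104 117 137]
 [ 53  63  70  71  88 100  86  69  64  77 104]
 [ 55  60  70  71  85 115 105  62  48  51  73]
 [ 62  63  65  68  72  98 116  82  47  51  58]
 [ 54  55  66  76  73  81 104 105  65  46  55]
 [ 48  53  61  77  90  81 104 132  88  47  48]
 [ 45  50  54  74  94  91 107 139 111  69  59]
 [ 59  50  59  70  90 103 111 136 122 110 100]
 [ 70  56  66  79  90 111 125 132 132 137 143]]
```

View pics/s_z.png

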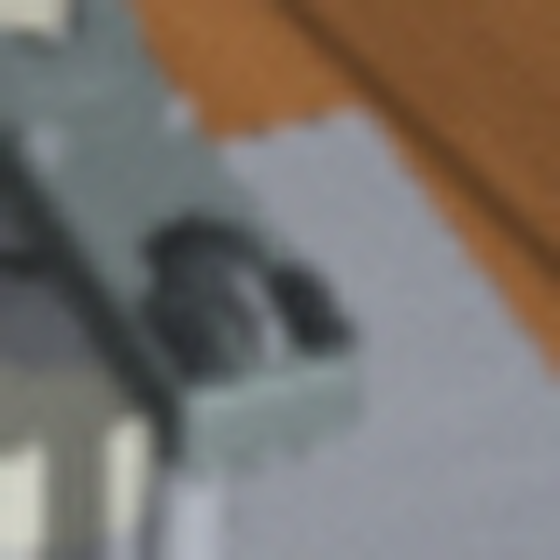

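```bash
python3 -m crank '[{"slide":[0,0,0],"turn":[0,0,0.016],"fingers":-1},{"slide":[0,0,0],"turn":[0,0,0.032],"fingers":-1},{"slide":[0,0,0],"turn":[0,0,0.032],"fingers":-1}]'
python3 -c "
from h import *
st()
f,c=snap('scene','t_s'); print(cv2.cvtColor(f,cv2.COLOR_BGR2GRAY)[239:252,292:303])"
```

```text
t: 24.32
eef_pos: [0.6373, 0.201, 0.2291]
ee_rot: [-3.137, 0.001, -1.065]
force: [-4.6, 4.3, 4.1]
width: 0.0416
t 24.32 q [ 5.960e-01  3.440e-01 -4.000e-03 -1.000e-03 -1.219e+00 -9.100e-02] p [0.6373 0.201  0.2291] r [-3.1372e+00  1.0000e-03 -1.0653e+00] F [-4.6  4.3  4.1] M [ 1.27  2.03 -0.06] w 0.0416
[[114 106 110 112 113 121 134 147 147 148 147]
 [ 92  75  82  92 104 110 124 140 147 148 145]
 [ 51  50  52  60  73  90 105 129 140 148 150]
 [ 46  49  55  59  62  75  93 114 126 141 149]
 [ 51  60  64  66  77  90  82  98 101 114 137]
 [ 54  62  73  70  86 110  87  68  65  77 105]
 [ 56  56  67  67  77 102 102  66  50  54  70]
 [ 64  61  64  68  67  88 114 115  65  50  57]
 [ 56  55  68  76  75  79 124 155  92  48  54]
 [ 50  52  60  78  92  81 112 146  94  47  47]
 [ 46  50  57  75  94  94 107 141 110  67  59]
 [ 56  51  58  65  86 101 111 134 122 110 101]
 [ 68  59  69  78  90 113 125 133 134 136 146]]
```

Now I'll release and measure the tab close up with the wrist camera.

```bash
python3 -m crank '[{"slide":[0,0,0],"turn":[0,0,0],"fingers":1},{"slide":[0,0,0],"turn":[0,0,0],"fingers":1},{"slide":[0,0,0],"turn":[0,0,0],"fingers":1},{"slide":[0,0,0],"turn":[0,0,0],"fingers":1},{"slide":[0,0,0],"turn":[0,0,0],"fingers":1}]'
python3 -m crank '[{"slide":[0,0,-0.05],"turn":[0,0,0],"fingers":1},{"slide":[0,0,-0.1],"turn":[0,0,0],"fingers":1},{"slide":[0,0,-0.15],"turn":[0,0,0],"fingers":1}]'
python3 -c "
from h import *
st()
to(wd(-.14,.05,.27),[np.pi,0,YAW])"
```

```text
t: 24.78
eef_pos: [0.6379, 0.2002, 0.2286]
ee_rot: [-3.137, -0.0, -1.065]
force: [-0.4, 0.3, -0.8]
width: 0.0692
t: 25.03
eef_pos: [0.6374, 0.1999, 0.3043]
ee_rot: [-3.138, -0.0, -1.065]
force: [0.8, -0.3, -0.1]
width: 0.0861
t 25.03 q [ 0.595  0.31   0.116  0.    -1.374 -0.09 ] p [0.6374 0.1999 0.3043] r [-3.1384e+00 -2.0000e-04 -1.0653e+00] F [ 0.8 -0.3 -0.1] M [ 0.07 -0.08  0.02] w 0.0861
t 25.03 slide [-0.2504  0.1613  0.068 ] turn [-0.0005 -0.0003 -0.1465] rows 7.4
```

```bash
python3 -m crank '[{"slide":[-0.06,0.04,0],"turn":[0,0,-0.1465],"fingers":1},{"slide":[-0.12,0.08,0],"turn":[0,0,-0.1465],"fingers":1},{"slide":[-0.19,0.12,0],"turn":[0,0,-0.1465],"fingers":1},{"slide":[-0.25,0.161,0.02],"turn":[0,0,-0.1465],"fingers":1},{"slide":[-0.25,0.161,0.068],"turn":[0,0,-0.1465],"fingers":1}]'
python3 -m crank '[{"slide":[0,0,0],"turn":[0,0,-0.048],"fingers":1},{"slide":[0,0,0],"turn":[0,0,-0.048],"fingers":1},{"slide":[0,0,0],"turn":[0,0,-0.048],"fingers":1},{"slide":[0,0,0],"turn":[0,0,-0.048],"fingers":1}]'
python3 -c "
from h import *
st();snap('wrist','u_w')
for z in (.2,.206,.21,.216): print(z,proj('wrist',wd(0,.094,z)))"
```

```text
t: 25.45
eef_pos: [0.5043, 0.2737, 0.2732]
ee_rot: [-3.131, -0.005, -0.431]
force: [1.6, -0.3, -0.1]
width: 0.0876
t: 25.78
eef_pos: [0.5067, 0.2708, 0.2695]
ee_rot: [-3.139, -0.004, -0.136]
force: [-0.4, -0.2, 0.7]
width: 0.0876
t 25.78 q [ 8.320e-01  1.660e-01 -1.520e-01  1.000e-03 -1.249e+00  6.020e-01] p [0.5067 0.2708 0.2695] r [-3.1389 -0.0036 -0.136 ] F [-0.4 -0.2  0.7] M [-0.04 -0.01 -0.04] w 0.0876
0.2 [[186.42111094  -9.87699553]]
0.206 [[184.37885094 -12.6469133 ]]
0.21 [[182.95057717 -14.58370661]]
0.216 [[180.69995582 -17.63500618]]
```

View pics/u_w.png

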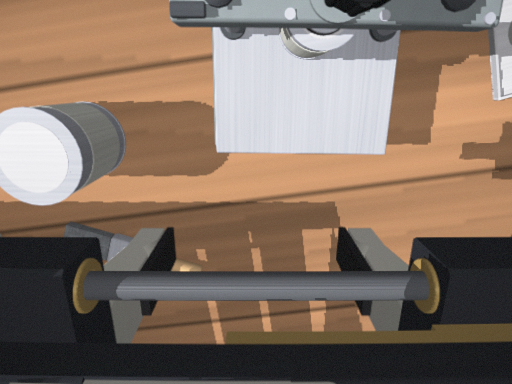

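The tab is just off the top of this view. I'll place the camera beyond the beam, looking back at it.

```bash
python3 -c "
from h import *
to(wd(.02,.105,.27),[np.pi,0,YAW])"
```

```text
t 25.83 slide [ 0.3198 -0.1076  0.0004] turn [-0.0004 -0.0006  0.0008] rows 4.0
```

```bash
python3 -m crank '[{"slide":[0.06,-0.06,-0.03],"turn":[0,0,0],"fingers":1},{"slide":[0.13,-0.1076,-0.03],"turn":[0,0,0],"fingers":1},{"slide":[0.2,-0.1076,-0.03],"turn":[0,0,0],"fingers":1},{"slide":[0.27,-0.1076,-0.02],"turn":[0,0,0],"fingers":1},{"slide":[0.32,-0.1076,0],"turn":[0,0,0],"fingers":1}]'
python3 -m crank '[{"slide":[0,0,0],"turn":[0,0,0],"fingers":1},{"slide":[0,0,0],"turn":[0,0,0],"fingers":1},{"slide":[0,0,0],"turn":[0,0,0],"fingers":1}]'
python3 -c "
from h import *
st();f,c=snap('wrist','v_w'); print(sh(get_state()['eef_pos']))
for z in (.2,.206,.21,.216): print(z,proj('wrist',wd(0,.094,z)))
cv2.imwrite('pics/v_z.png',cv2.resize(f[130:270,180:360],None,fx=4,fy=4,interpolation=cv2.INTER_CUBIC))"
```

```text
t: 26.25
eef_pos: [0.6757, 0.3017, 0.2703]
ee_rot: [-3.138, -0.005, -0.142]
force: [-0.2, -0.3, -0.2]
width: 0.0879
t: 26.5
eef_pos: [0.6726, 0.3015, 0.2697]
ee_rot: [-3.14, -0.003, -0.141]
force: [-0.8, -0.4, 1.8]
width: 0.0877
t 26.5 q [ 6.85e-01  4.41e-01  2.34e-01  1.00e-03 -1.36e+00  7.44e-01] p [0.6726 0.3015 0.2697] r [-3.1395e+00 -2.9000e-03 -1.4120e-01] F [-0.8 -0.4  1.8] M [-0.03  0.01  0.04] w 0.0877
[0.01977843 0.10509952]
0.2 [[269.55941049 224.53098433]]
0.206 [[269.85431769 227.7851386 ]]
0.21 [[270.05868459 230.04056171]]
0.216 [[270.37762748 233.56101233]]
```

View pics/v_w.png

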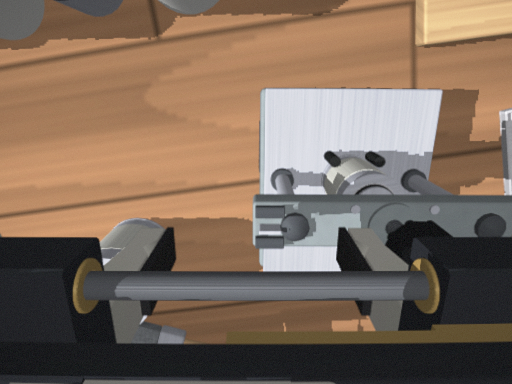

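View pics/v_z.png

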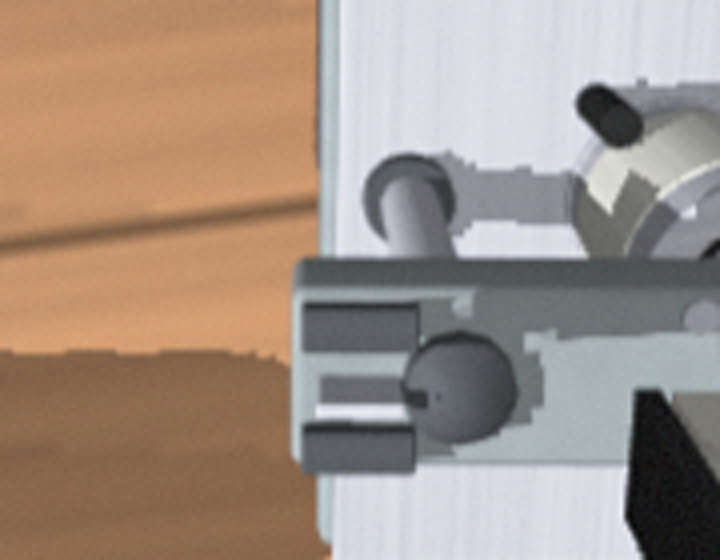

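The picture shows the tab's top stripe at row 232 between the guides. That ray gives a top at z ≈ 0.2135, about 7.5 mm above the guide tops. The scene-image shift gives about 8 mm. So I'll regrip and add about 0.3 rad.

```bash
python3 -c "
from h import *
to([.6378,.2004,.29],[np.pi,0,YAW])"
```

```text
t 26.55 slide [-0.0399  0.2104 -0.0396] turn [-0.0005 -0.0006  0.0007] rows 2.6
```

```bash
python3 -m crank '[{"slide":[0,0,-0.05],"turn":[0,0,0],"fingers":1},{"slide":[-0.02,0.08,-0.05],"turn":[0,0,0],"fingers":1},{"slide":[-0.04,0.15,-0.05],"turn":[0,0,0],"fingers":1},{"slide":[-0.04,0.21,-0.04],"turn":[0,0,0],"fingers":1},{"slide":[-0.04,0.21,-0.04],"turn":[0,0,0],"fingers":1}]'
python3 -m crank '[{"slide":[0,0,0],"turn":[0,0,0],"fingers":1},{"slide":[0,0,0],"turn":[0,0,0],"fingers":1}]'
python3 -c "
from h import *
st();to([.6378,.2004,.231],[np.pi,0,YAW])"
```

```text
t: 26.97
eef_pos: [0.6361, 0.1968, 0.2923]
ee_rot: [-3.137, -0.005, -0.141]
force: [-0.9, 0.5, 0.2]
width: 0.0875
t: 27.13
eef_pos: [0.6378, 0.201, 0.2913]
ee_rot: [-3.137, -0.005, -0.139]
force: [-0.0, -0.3, -0.9]
width: 0.0876
t 27.13 q [ 0.596  0.314  0.093  0.    -1.343  0.835] p [0.6378 0.201  0.2913] r [-3.1373 -0.0052 -0.1393] F [-0.  -0.3 -0.9] M [ 0.   -0.04  0.02] w 0.0876
t 27.13 slide [-0.0005  0.0016  0.1207] turn [-0.0007 -0.0008  0.0009] rows 1.4
```

```bash
python3 -m crank '[{"slide":[0,0.001,0.04],"turn":[-0.0007,-0.0008,0],"fingers":1},{"slide":[0,0.001,0.08],"turn":[-0.0007,-0.0008,0],"fingers":1},{"slide":[0,0.001,0.11],"turn":[-0.0007,-0.0008,0],"fingers":1},{"slide":[0,0.001,0.12],"turn":[-0.0007,-0.0008,0],"fingers":1},{"slide":[0,0.001,0.12],"turn":[-0.0007,-0.0008,0],"fingers":1}]'
python3 -c "
from h import *
st();to([.6378,.2004,.231],[np.pi,0,YAW])"
```

```text
t: 27.55
eef_pos: [0.6377, 0.201, 0.2283]
ee_rot: [3.138, 0.004, -0.138]
force: [0.4, -0.1, -0.5]
width: 0.0875
t 27.55 q [ 0.596  0.35   0.003 -0.    -1.229  0.836] p [0.6377 0.201  0.2283] r [ 3.1383  0.0037 -0.1384] F [ 0.4 -0.1 -0.5] M [ 0.01  0.01 -0.03] w 0.0875
t 27.55 slide [ 0.0004  0.0012 -0.0054] turn [0.0005 0.0006 0.0011] rows 0.1
```

```bash
python3 -m crank '[{"slide":[0,0.001,0],"turn":[0,0,0],"fingers":-1},{"slide":[0,0.001,0],"turn":[0,0,0],"fingers":-1},{"slide":[0,0.001,0],"turn":[0,0,0],"fingers":-1},{"slide":[0,0.001,0],"turn":[0,0,0],"fingers":-1},{"slide":[0,0.001,0],"turn":[0,0,0],"fingers":-1}]' 25
python3 -m crank '[{"slide":[0,0,0],"turn":[0,0,0],"fingers":-1},{"slide":[0,0,0],"turn":[0,0,0],"fingers":-1},{"slide":[0,0,0],"turn":[0,0,0],"fingers":-1},{"slide":[0,0,0],"turn":[0,0,0],"fingers":-1}]'
python3 -c "
from h import *
st()"
```

```text
t: 27.97
eef_pos: [0.6385, 0.1998, 0.2305]
ee_rot: [3.141, 0.001, -0.139]
force: [0.2, 1.5, -0.2]
width: 0.0601
t: 28.3
eef_pos: [0.6385, 0.2003, 0.2301]
ee_rot: [3.141, 0.001, -0.139]
force: [0.1, 3.1, 1.8]
width: 0.0414
t 28.3 q [ 0.595  0.348  0.004 -0.    -1.228  0.837] p [0.6385 0.2003 0.2301] r [ 3.141e+00  1.000e-03 -1.392e-01] F [0.1 3.1 1.8] M [ 0.96 -0.01 -0.02] w 0.0414
```

```bash
python3 -m crank '[{"slide":[0,0,0],"turn":[0,0,0.016],"fingers":-1},{"slide":[0,0,0],"turn":[0,0,0.032],"fingers":-1},{"slide":[0,0,0],"turn":[0,0,0.05],"fingers":-1},{"slide":[0,0,0],"turn":[0,0,0.05],"fingers":-1}]'
python3 -c "
from h import *
st()
f,c=snap('scene','w_s'); print(cv2.cvtColor(f,cv2.COLOR_BGR2GRAY)[239:252,292:303])"
```

```text
t: 28.63
eef_pos: [0.6383, 0.2001, 0.2301]
ee_rot: [3.14, 0.001, -0.458]
force: [-0.5, 2.1, 1.3]
width: 0.0415
t 28.63 q [ 0.595  0.348  0.004  0.    -1.229  0.518] p [0.6383 0.2001 0.2301] r [ 3.1401e+00  8.0000e-04 -4.5820e-01] F [-0.5  2.1  1.3] M [ 0.86  0.18 -0.06] w 0.0415
[[112 107 108 111 113 121 134 146 147 147 149]
 [ 93  77  83  92 101 113 124 142 147 148 146]
 [ 53  49  52  60  70  86 109 126 140 148 150]
 [ 43  48  53  51  64  79  94 115 124 139 148]
 [ 54  63  60  54  75 105  94  99 104 114 138]
 [ 56  63  69  66  73 106 103  81  66  77 109]
 [ 53  63  69  68  70  98 127 110  64  51  74]
 [ 62  59  65  68  64  80 132 161  91  48  55]
 [ 57  57  65  76  75  75 121 163  99  46  51]
 [ 48  53  62  78  87  82 110 145  94  46  47]
 [ 46  48  57  78  94  95 109 140 107  71  60]
 [ 60  52  55  69  85 108 124 139 123 106 102]
 [ 72  58  66  77  89 115 130 134 134 138 144]]
```

```bash
python3 -m crank '[{"slide":[0,0,0],"turn":[0,0,0],"fingers":1},{"slide":[0,0,0],"turn":[0,0,0],"fingers":1},{"slide":[0,0,0],"turn":[0,0,0],"fingers":1},{"slide":[0,0,0],"turn":[0,0,0],"fingers":1},{"slide":[0,0,0],"turn":[0,0,0],"fingers":1}]'
python3 -m crank '[{"slide":[0,0,-0.04],"turn":[0,0,0],"fingers":1},{"slide":[0,0,-0.08],"turn":[0,0,0],"fingers":1},{"slide":[0,0,-0.13],"turn":[0,0,0],"fingers":1}]'
python3 -c "
from h import *
st()
to(wd(.02,.105,.27),[np.pi,0,YAW]); to(wd(.02,.105,.30),[np.pi,0,YAW])"
```

```text
t: 29.1
eef_pos: [0.6382, 0.1994, 0.2295]
ee_rot: [3.139, 0.001, -0.453]
force: [0.1, 0.8, -0.6]
width: 0.0693
t: 29.35
eef_pos: [0.6377, 0.1994, 0.2941]
ee_rot: [3.137, 0.003, -0.453]
force: [-0.8, 0.3, 0.1]
width: 0.0863
t 29.35 q [ 0.594  0.319  0.107 -0.    -1.363  0.524] p [0.6377 0.1994 0.2941] r [ 3.1372e+00  2.7000e-03 -4.5320e-01] F [-0.8  0.3  0.1] M [ 0.1  -0.07 -0.01] w 0.0863
t 29.35 slide [-0.0268 -0.2147  0.0474] turn [ 0.0006  0.0005 -0.0491] rows 2.7
t 29.35 slide [-0.027  -0.2144 -0.0126] turn [ 0.0006  0.0005 -0.0491] rows 2.6
```

```bash
python3 -m crank '[{"slide":[-0.01,-0.07,-0.0126],"turn":[0.0006,0.0005,-0.0491],"fingers":1},{"slide":[-0.02,-0.14,-0.0126],"turn":[0.0006,0.0005,-0.0491],"fingers":1},{"slide":[-0.027,-0.2145,0],"turn":[0.0006,0.0005,-0.0491],"fingers":1},{"slide":[-0.027,-0.2145,0.047],"turn":[0.0006,0.0005,-0.0491],"fingers":1},{"slide":[-0.027,-0.2145,0.047],"turn":[0.0006,0.0005,-0.0491],"fingers":1}]'
python3 -m crank '[{"slide":[0,0,0],"turn":[0,0,0],"fingers":1},{"slide":[0,0,0],"turn":[0,0,0],"fingers":1},{"slide":[0,0,0],"turn":[0,0,0],"fingers":1}]'
python3 -c "
from h import *
st();f,c=snap('wrist','x_w'); print(sh(get_state()['eef_pos']))
for z in (.2,.203,.206,.21,.216,.22): print(z,proj('wrist',wd(0,.094,z),c), (proj('wrist',wd(0,.094,z),c)+.5-[180,130])*4)
cv2.imwrite('pics/x_z.png',cv2.resize(f[130:270,180:360],None,fx=4,fy=4,interpolation=cv2.INTER_CUBIC))"
```

```text
t: 29.77
eef_pos: [0.6715, 0.3034, 0.2651]
ee_rot: [3.139, 0.004, -0.143]
force: [0.1, 0.2, -2.4]
width: 0.0879
t: 30.02
eef_pos: [0.6737, 0.3014, 0.2731]
ee_rot: [-3.139, -0.004, -0.146]
force: [0.2, -0.7, 0.2]
width: 0.0873
t 30.02 q [ 6.840e-01  4.400e-01  2.400e-01  1.000e-03 -1.366e+00  7.410e-01] p [0.6737 0.3014 0.2731] r [-3.1389 -0.0041 -0.1458] F [ 0.2 -0.7  0.2] M [-0.07 -0.   -0.  ] w 0.0873
[0.02114591 0.10483467]
0.2 [[269.16711547 224.75625405]] [[358.66846188 381.02501619]]
0.203 [[269.30757626 226.3477868 ]] [[359.23030504 387.3911472 ]]
0.206 [[269.45127568 227.97615675]] [[359.80510271 393.90462698]]
0.21 [[269.6481084  230.20685307]] [[360.5924336  402.82741229]]
0.216 [[269.95515159 233.68709457]] [[361.82060637 416.74837827]]
0.22 [[270.16815421 236.10179818]] [[362.67261686 426.4071927 ]]
```

View pics/x_z.png

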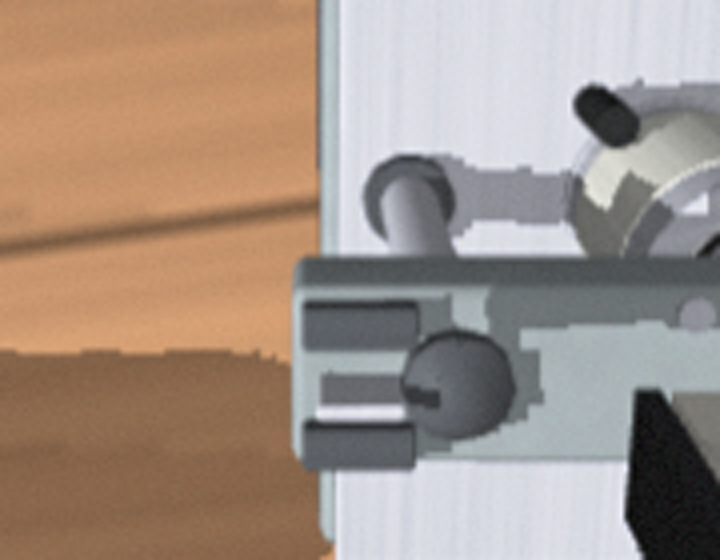

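```bash
python3 -c "
import cv2,numpy as np
for n in 'vx':
    g=cv2.cvtColor(cv2.imread(f'pics/{n}_w.png'),cv2.COLOR_BGR2GRAY).astype(float)
    p=g[198:250,262:278].mean(1); print(n); print(list(zip(range(198,250),p.round().astype(int))))"
```

```text
v
[(198, np.int64(84)), (199, np.int64(86)), (200, np.int64(88)), (201, np.int64(110)), (202, np.int64(143)), (203, np.int64(161)), (204, np.int64(157)), (205, np.int64(110)), (206, np.int64(52)), (207, np.int64(70)), (208, np.int64(89)), (209, np.int64(94)), (210, np.int64(96)), (211, np.int64(96)), (212, np.int64(97)), (213, np.int64(96)), (214, np.int64(95)), (215, np.int64(95)), (216, np.int64(94)), (217, np.int64(96)), (218, np.int64(142)), (219, np.int64(171)), (220, np.int64(178)), (221, np.int64(178)), (222, np.int64(178)), (223, np.int64(155)), (224, np.int64(121)), (225, np.int64(105)), (226, np.int64(106)), (227, np.int64(106)), (228, np.int64(106)), (229, np.int64(104)), (230, np.int64(121)), (231, np.int64(195)), (232, np.int64(226)), (233, np.int64(228)), (234, np.int64(192)), (235, np.int64(122)), (236, np.int64(66)), (237, np.int64(47)), (238, np.int64(72)), (239, np.int64(89)), (240, np.int64(95)), (241, np.int64(96)), (242, np.int64(97)), (243, np.int64(97)), (244, np.int64(96)), (245, np.int64(94)), (246, np.int64(93)), (247, np.int64(97)), (248, np.int64(141)), (2
[... 440 characters left out ...]
(117)), (218, np.int64(159)), (219, np.int64(177)), (220, np.int64(178)), (221, np.int64(179)), (222, np.int64(176)), (223, np.int64(141)), (224, np.int64(106)), (225, np.int64(105)), (226, np.int64(104)), (227, np.int64(105)), (228, np.int64(106)), (229, np.int64(105)), (230, np.int64(111)), (231, np.int64(172)), (232, np.int64(219)), (233, np.int64(227)), (234, np.int64(195)), (235, np.int64(119)), (236, np.int64(52)), (237, np.int64(68)), (238, np.int64(89)), (239, np.int64(94)), (240, np.int64(96)), (241, np.int64(97)), (242, np.int64(96)), (243, np.int64(96)), (244, np.int64(95)), (245, np.int64(93)), (246, np.int64(97)), (247, np.int64(134)), (248, np.int64(196)), (249, np.int64(217))]
```

```bash
python3 -m crank '[{"slide":[0,0,-0.05],"turn":[0,0,0],"fingers":1},{"slide":[0,0,-0.1],"turn":[0,0,0],"fingers":1},{"slide":[0,0,-0.1],"turn":[0,0,0],"fingers":1},{"slide":[0,0,-0.1],"turn":[0,0,0],"fingers":1}]'
python3 -c "
from h import *
f,c=snap('scene','y_s'); cv2.imwrite('pics/y_z.png',cv2.resize(f[160:320,190:370],None,fx=3.5,fy=3.5,interpolation=cv2.INTER_CUBIC)); st(); print(cv2.cvtColor(f,cv2.COLOR_BGR2GRAY)[239:252,292:303][:,5])"
```

```text
t: 30.4
eef_pos: [0.6739, 0.3017, 0.3249]
ee_rot: [-3.136, -0.006, -0.146]
force: [-0.1, 0.7, 0.1]
width: 0.0875
t 30.45 q [ 0.684  0.427  0.328  0.    -1.467  0.741] p [0.6733 0.3016 0.323 ] r [-3.1378 -0.004  -0.1457] F [-0.8  0.1 -0.8] M [0.   0.08 0.05] w 0.0873
[120 112  86  84 102 106  97  81  76  78  93 102 114]
```

View pics/y_z.png

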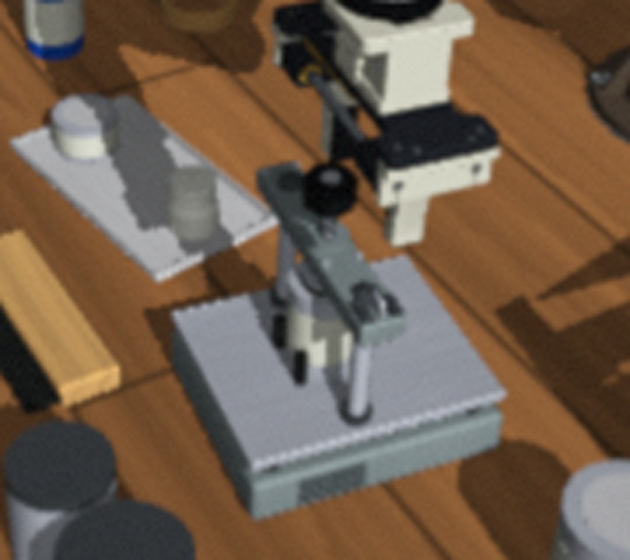

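The tin stands upright against both pins, the tab is up, the other items are in place, and the robot is clear. I'm handing in.

```bash
python3 -c "
from station import *
print(job_done(), get_state()['t'])"
```

```text
the job is handed in; nothing more can be done
the job is handed in; nothing more can be done
```

The tin is clamped upright at the seat and the job was handed in at about 30 s of the 72 s allowed. No verdict was reported.

**What I did:** I moved the tall tin from the tray to the open front of the plate. With the tool tilted, I slid it under the clamp against both stop pins until the force read about 7 N. I then turned the knob clockwise about 2.9 rad, let go to look at the tab with the wrist camera, and regripped for a further 0.3 rad.

**Last checks:**
- **Tin and bystanders:** the final pictures show the tin upright against both pins and the squat tin and jar still in place. The robot was clear of everything, with its force reading near zero.
- **Tab height:** both cameras put the tab about 10 mm out (scene about 10.1 mm, wrist about 9.9 mm). The wrist figure assumes that "flush" means level with the tops of the tab guides. Counted from the beam's top it would be about 16 mm, but the scene-camera shift and the angle turned since the load came on both rule that out. I put the uncertainty at about ±1.5 mm.
- **Small disagreement:** depending on how I measured it, the last 0.3 rad raised the tab by only 1.4–1.8 mm in the wrist pictures, where about 2.1 mm was expected.
- **Not measured:** I had no direct reading of the clamp force or of the tin's distance from the seat. I inferred both from the pictures and the contact forces.

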